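# Make up the glucose kit and the urine-test kit at the health-check desk

### The job

Make up the two kits for the next checks: into the rectangular steel tray go the glucose meter (lying face up), its strip vial (standing) and the lancing pen (lying), and into the kidney dish go the small specimen jar and the tall dipstick canister, both standing upright. Set each thing down on the bare floor of its tray or dish without dropping it, nothing lying on a rim or on another thing, and leave the large jar, the thermometer and the pulse oximeter where they are.

Things in the scene. Friction and masses are not known exactly. Their poses are not given: they have to be found in the camera images.
- tray: The rectangular stainless-steel tray, 256 x 176 mm, fixed on the desk. Inside 250 x 170 mm, floor 4 mm and rim 22 mm above the desk, walls 3 mm with a thin rolled edge. Origin: centre of its underside, on the desk; x along its long side, z up.
- dish: Stainless-steel kidney dish, 240 mm long, fixed. Inside 107 mm wide all along, half-round ends; floor 4 mm, rim 36 mm above the desk, walls 3 mm. Origin: on the desk under its middle; x along its length, +y towards its hollow (concave) side, z up. Its centre line is an arc of radius 195 mm through (0,-5) mm, ending at (-63,6) and (63,6) mm, the centres of the round ends.
- meter: Blood-glucose meter: flat rounded white and grey slab with a dark-framed display on top, 90 x 48 x 18 mm, 60 g, lying face up. Origin: centre of its underside; x along its length, z out of its display face.
- vial: Glucose strip vial: the smallest cylinder, grey with a black flip cap, 28 mm in diameter and 52 mm high, 30 g, standing. Origin: centre of its underside; z up to the cap.
- lancer: Lancing pen: grey stick with a black slide button and a white end cap, 104 x 16 x 16 mm, flattened so that it does not roll, 30 g, lying. Origin: centre of its underside; x along its length to the white cap, z up.
- jar: Small specimen jar with a ribbed white screw lid, 48 mm in diameter over the lid (body 44 mm) and 62 mm high, the lid being the upper 14 mm; 40 g, standing. Origin: centre of its underside; z up to the lid.
- canister: Urine dipstick canister: the tall slim white cylinder, 36 mm in diameter over the cap (body 34 mm) and 110 mm high, the cap being the upper 16 mm; 60 g, standing. Origin: centre of its underside; z up to the cap.
- large_jar: Large specimen jar, the same make as the small one but 64 mm in diameter and 80 mm high; 150 g, standing. Not wanted: it stays. Origin: centre of its underside; z up.
- thermometer: Digital clinical thermometer: flat white stick with a small display and a thin metal tip, 115 x 20 x 11 mm, lying. Not wanted: it stays. Origin: centre of its underside; x along its length to the metal tip, z up.
- oximeter: Finger pulse oximeter: a chunky white and grey clip with a black window on top, 60 x 36 x 32 mm, lying. Not wanted: it stays. Origin: centre of its underside; x along its length, z up.
Things that resemble listed ones, but are neither listed nor needed, are in the scene too. What is shaped like the jar but orange or purple is not meant.

How it is judged (in metres and radians):
At the end, for the whole second after the job is handed in: Meter face up, vial upright, pen level in the tray; small jar and canister upright in the dish: undersides within 3 mm of its floor (pen 10 mm), tilt under 0.1 rad, at rest. Large jar, thermometer and oximeter upright, within 30 mm of their start (x of meter in the frame of tray between -0.12 and 0.12 m and y of meter in the frame of tray between -0.08 and 0.08 m and z of meter in the frame of tray between 0.002 and 0.007 m and angle between each of meter, vial, jar, canister's own z axis and vertical below 0.1 rad and linear speed of each of meter, vial, lancer, jar, canister below 0.02 m/s and x of vial in the frame of tray between -0.12 and 0.12 m and y of vial in the frame of tray between -0.08 and 0.08 m and z of vial in the frame of tray between 0.002 and 0.007 m and x of lancer in the frame of tray between -0.12 and 0.12 m and y of lancer in the frame of tray between -0.08 and 0.08 m and z of lancer in the frame of tray between 0.002 and 0.014 m and angle between lancer's own x axis and vertical between 1.47 and 1.67 rad and x of jar in the frame of dish between -0.105 and 0.105 m and y of jar in the frame of dish between -0.05 and 0.05 m and z of jar in the frame of dish between 0.002 and 0.007 m and x of canister in the frame of dish between -0.105 and 0.105 m and y of canister in the frame of dish between -0.05 and 0.05 m and z of canister in the frame of dish between 0.002 and 0.007 m and distance of each of large_jar, thermometer, oximeter from where it was at the start of the episode below 0.03 m and angle between each of large_jar, thermometer, oximeter's own z axis and vertical below 0.15 rad); the robot touches nothing.
It fails at once if the large jar, the thermometer or the oximeter is pushed more than 30 mm away or tipped over (distance of any of large_jar, thermometer, oximeter from where it was at the start of the episode above 0.03 m or angle between any of large_jar, thermometer, oximeter's own z axis and vertical above 0.6 rad).
It fails at once if a wanted thing is let fall: in the air out of the fingers, its underside more than 50 mm above the desk ((height (world z) of meter above 0.05 m and contact force between the fingers and meter below 0.02 N and linear speed of meter above 0.3 m/s) or (height (world z) of vial above 0.05 m and contact force between the fingers and vial below 0.02 N and linear speed of vial above 0.3 m/s) or (height (world z) of lancer above 0.05 m and contact force between the fingers and lancer below 0.02 N and linear speed of lancer above 0.3 m/s) or (height (world z) of jar above 0.05 m and contact force between the fingers and jar below 0.02 N and linear speed of jar above 0.3 m/s) or (height (world z) of canister above 0.05 m and contact force between the fingers and canister below 0.02 N and linear speed of canister above 0.3 m/s)).
It also fails if it takes over 136 s, if anything falls off the work surface, if the arm or the gripper's body presses on something with over 40 N, if the wrist force passes 120 N, or if a joint passes its speed limit or range.

### The arm

A 6-joint arm with a two-finger parallel gripper is mounted at the origin on the work surface. World frame = base frame: x ahead of the robot, y to its left, z up, the work surface at z = 0. Lengths are in m, angles in degrees, forces in N, time in s.
With the tool pointing down it reaches from about 0.375 to 0.9 m from the base axis. Payload 3.1 kg.
Tool frame: the origin (TCP) lies at the very end of the fingers, on their centre line; the grasp point (between the pads) lies 19 mm behind it; z points along the fingers, y is the line along which they close (so a half turn about z gives the same grasp; the last joint's range is limited). The gripper opens to 87 mm and grips with 3 to 60 N. Pads are 19 mm wide; open, the fingers measure 117 mm over their backs; the gripper's body (75 mm by 190 mm) begins 51 mm behind the grasp point.
Start: joints at [60.934, 30.224, 82.088, -0, 67.689, -10.227], TCP at [0.202, 0.592, 0.223] pointing down, gripper open.
Joint ranges: [-176.69, 176.69], [-43.24, 126.21], [12.49, 139.97], [-82, 262], [0, 151.66], [-163.58, 163.58]. Speed limits (degrees/s): [159.86, 159.86, 180, 180, 180, 180].

### API

Orientations are given as a 3x3 rotation matrix whose columns are the frame's x, y, z axes.
In Python, from rig import bot gives the robot as it stands.
- The arm moves only by the tool move_arm, never from a script. Its argument "increments" is a list of rows, each an object with "xyz": the shift along the tool's x, y, z in mm, a list of three; "roll": the turn about the tool's z in rad; "grip": the opening in per cent of the stroke, from 0 (shut) to 100 (fully open). A call has 1 to 5 rows; each row shifts and turns the commanded pose from where the row before left it, along the tool's axes as they then stand; what a row does not reach is not made up. A row lasts 1/12 s, in which the tool goes at most 41.7 mm and 7.16 degrees, less where a joint would pass 70% of its speed; a pose out of reach is approached as far as the arm can. A call is refused whole if a number of a shift passes 41.7 or a number of a turn 0.125, either way. A call with a gripper value outside its range is refused whole. The fingers move at their own pace and stop on an object; the grip force is fixed at half the most. Time passes only in rows, so rows that do not move let the fingers close. It gives the time, the measured TCP pose, the force, the opening and the grip force at its end, in the units of the state.
- bot.read_state(): the state, without advancing time (a new reading comes with each control period).
- bot.capture(name): name is "scene" or "top"; returns (picture, depth): 384x512x3 uint8, red, green, blue; 384x512 float32, m along the optical axis (not along the pixel's ray), 0 where there is no reading.
- bot.camera_model(name): a dict with "intrinsics" (3x3 intrinsics, pixels), "rvec" (rotation vector, rad) and "tvec" (3), from world to camera coordinates, as OpenCV has them. Camera axes: x right, y down, z forward; pixel columns grow to the right and rows downward; lengths in m; the calibration is good to about 2 mm. A picture is of the moment at which its call begins. camera_model takes no time and is no camera call.
- bot.hand_in(): hands the job in; it is judged then, once.
Trained networks look in the newest picture that a camera, given by its name, has taken for a name from the list of things; names that differ only in an ending like _2 or _b are one class to them, and where a whole thing is asked for, a point or a joint stands for the part that bears it (a point fixed in the world has none). Each returns a list of dicts, best first, with "conf" (0 to 1); they miss things now and then, are a little off and sometimes report something else, mostly with a low value. They report only what shows in the picture. A call takes as long as a camera call. They do not tell look-alikes from the thing itself.
- bot.spot_in(label, camera): "at" ([x, y, z] in m, in the coordinates of the camera as it stood for that picture, good to about 4 mm: the middle of the surface that is visible of it).
- bot.trace(label, camera): "mask" (384x512 bool, what is visible of it).
The state is a dict: "time_s": time; "joint_positions": joint angles; "qvel": joint speeds; "tau": joint torques, N m; "position": TCP position; "tcp_rot": TCP orientation; "force": force on the tool from outside, world axes, zero at the start; "moment": the same for the moment, N m; "opening": opening from 0.0 (shut) to 1.0 (fully open); "grasp_force": force on a finger pad.
Only numpy, scipy, OpenCV 4.12 (cv2) and the standard library are available. Lean on these libraries where they do the work, as an engineer would, in place of code of your own. Each camera call takes 0.05 s, during which the arm holds its last target. There are 200 camera calls.

## Working session

There is one attempt and no reset: what is moved stays moved. The work goes in short steps, Python scripts to look and compute and a tool call to move; the robot and the scene stay as the last step left them, time stands still between calls to the robot, and variables do not carry over. Pictures are saved under pics/ and viewed, at most 14 in all, crops included, and the job is handed in when it is done.

Besides the shell and the picture viewer there is one more tool, called after "Call:" by a JSON object that holds its "op" and its "data", one argument or row to a line. move_arm: Moves the arm, as the interface text tells. Its arguments: {"type":"object","properties":{"increments":{"type":"array"}},"required":["increments"]}

```bash
mkdir -p pics; ls; python3 - <<'E'
from rig import bot
import cv2,numpy as np
for c in ("scene","top"):
    p,d=bot.capture(c); cv2.imwrite(f"pics/{c}0.png",cv2.resize(p[:,:,::-1],(800,600),interpolation=cv2.INTER_CUBIC)); np.save(f"{c}_d.npy",d); np.save(f"{c}_p.npy",p)
    m=bot.camera_model(c); R=cv2.Rodrigues(np.array(m["rvec"]))[0]; print(c,m["intrinsics"],-R.T@np.array(m["tvec"]).ravel())
s=bot.read_state(); print(s)
E
```

```text
pics
scene [[364.72409812   0.         260.95385182]
 [  0.         364.72409812 196.76062401]
 [  0.           0.           1.        ]] [ 1.13413175 -0.47598422  0.57751268]
top [[402.84308747   0.         246.94614718]
 [  0.         402.84308747 191.32805818]
 [  0.           0.           1.        ]] [ 0.43678374 -0.00750373  0.89521914]
{'time_s': 0.1, 'joint_positions': array([ 6.09346975e+01,  3.02730881e+01,  8.21497908e+01, -2.07676416e-03,
        6.76884753e+01, -1.02274246e+01]), 'qvel': array([-0.0617225 , -0.22055785, -0.17324547,  0.00174114,  0.03091296,
       -0.01641083]), 'tau': array([-5.12365168e-04, -4.40989316e+01, -1.77151859e+01,  6.35411404e-02,
        5.34311926e-02, -4.30196269e-05]), 'position': array([0.20146341, 0.5909398 , 0.22167125]), 'tcp_rot': array([[-9.46440316e-01,  3.22877517e-01, -9.14851953e-04],
       [ 3.22878662e-01,  9.46438814e-01, -1.71503438e-03],
       [ 3.12105354e-04, -1.91856386e-03, -9.99998111e-01]]), 'force': array([-0.37261836, -0.30526771,  0.54827574]), 'moment': array([ 0.0149773 , -0.02088125, -0.00088385]), 'grasp_force': 0.0, 'opening': 0.9973498621275761}
```

View pics/top0.png

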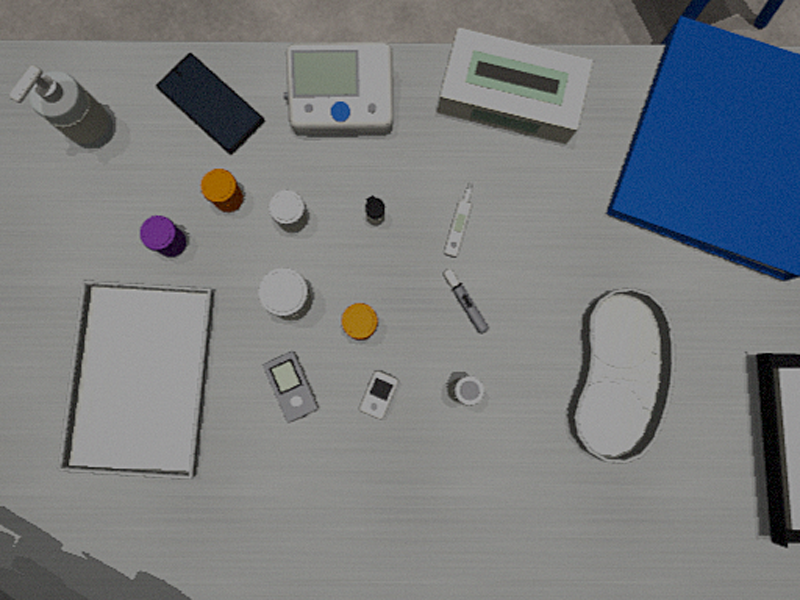

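View pics/scene0.png

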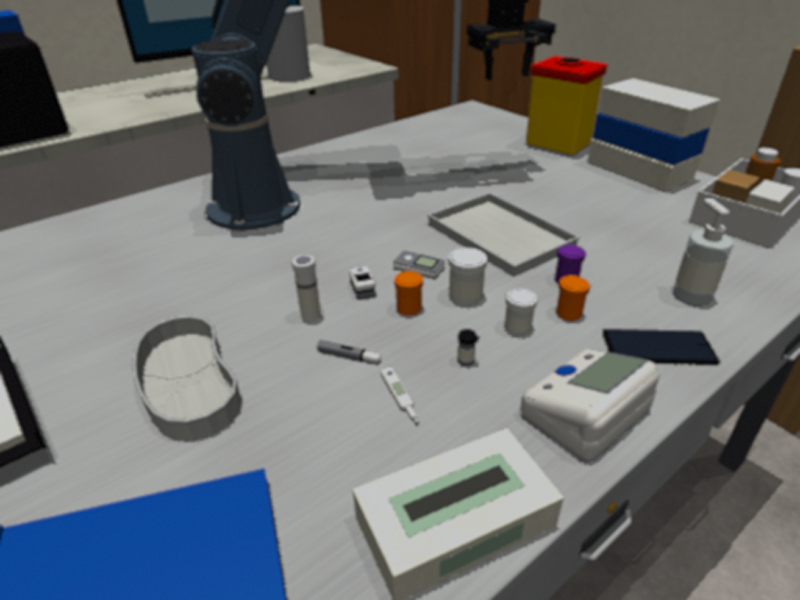

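The top picture (800x600 view) shows the tray at (140,380), dish (622,375), meter (291,386), vial (375,209), pen (466,301), jar (287,208), canister (468,390), with the large jar at (284,294), oximeter at (379,394) and thermometer at (458,220) to be left.

```bash
cat > h.py <<'E'
from rig import bot
import cv2,numpy as np
def cloud(c,d):
    m=bot.camera_model(c);K=np.array(m["intrinsics"]);R=cv2.Rodrigues(np.array(m["rvec"]))[0];t=np.array(m["tvec"]).ravel()
    v,u=np.mgrid[:d.shape[0],:d.shape[1]]
    P=np.stack([(u-K[0,2])/K[0,0]*d,(v-K[1,2])/K[1,1]*d,d],-1)
    return (P-t)@R
E
python3 - <<'E'
from h import *
d=np.load("top_d.npy");W=cloud("top",d)
print("desk z",np.median(W[300:330,200:300,2]))
# seeds in 800-view px, world box radius, min height
S=dict(meter=(291,386,.06,.008),vial=(375,209,.03,.03),lancer=(466,301,.07,.006),jar=(287,208,.04,.045),canister=(468,390,.035,.09),large=(284,294,.05,.06),therm=(458,220,.07,.004),oxi=(379,394,.045,.012),tray=(140,380,.17,.012),dish=(622,375,.15,.025),orange=(360,321,.04,.05))
for k,(u,v,r,h) in S.items():
    c=W[int(v*.64),int(u*.64)]
    m=(np.hypot(*(W-c)[...,:2].transpose(2,0,1))<r)&(W[...,2]>h)&(d>0)
    n,L,st,ce=cv2.connectedComponentsWithStats(m.astype(np.uint8))
    if k not in("tray","dish"):
        b=min(range(1,n),key=lambda i:np.hypot(*(ce[i]-[u*.64,v*.64])) if st[i,4]>5 else 1e9); m=L==b
    p=W[m]
    (x,y),(w,l),a=cv2.minAreaRect((p[:,:2]*1000).astype(np.float32))
    box=cv2.boxPoints(((x,y),(w,l),a)); e=max((box[1]-box[0],box[2]-box[1]),key=np.linalg.norm)
    print(k,m.sum(),"c",round(x),round(y),"mean",(p.mean(0)*1000).round(),"wl",round(w),round(l),"ang",np.degrees(np.arctan2(e[1],e[0])).round(1),"ztop",np.percentile(p[:,2],95).round(3))
E
```

```text
desk z -0.0007221114678696147
meter 917 c 439 119 mean [439. 118.  17.] wl 90 47 ang 24.8 ztop 0.02
vial 157 c 685 4 mean [684.   3.  50.] wl 30 27 ang 61.3 ztop 0.054
lancer 324 c 560 -126 mean [ 559. -126.   14.] wl 103 16 ang 31.2 ztop 0.017
jar 421 c 681 123 mean [680. 123.  61.] wl 48 48 ang -11.7 ztop 0.064
canister 286 c 434 -116 mean [ 434. -115.  109.] wl 35 35 ang 63.8 ztop 0.112
large 779 c 562 122 mean [561. 122.  79.] wl 63 63 ang -14.7 ztop 0.082
therm 355 c 682 -121 mean [ 671. -118.   10.] wl 20 116 ang -16.3 ztop 0.013
oxi 471 c 428 -3 mean [428.  -3.  31.] wl 36 60 ang -22.8 ztop 0.034
tray 1403 c 450 329 mean [446. 343.  22.] wl 182 261 ang -3.4 ztop 0.026
dish 974 c 456 -342 mean [ 456. -343.   35.] wl 126 239 ang -11.5 ztop 0.04
orange 423 c 525 23 mean [525.  23.  62.] wl 46 48 ang -0.6 ztop 0.064
```

Coarse positions are good enough to set out. I align the tool with the world axes first, which also checks the roll sign, and fit the tray from its corners in the meantime.

Call:
{"op": "move_arm", "data": {
  "increments": [
    {"xyz": [0, 0, 0], "roll": -0.11, "grip": 75},
    {"xyz": [0, 0, 0], "roll": -0.11, "grip": 75},
    {"xyz": [0, 0, 0], "roll": -0.11, "grip": 75},
    {"xyz": [-28, -28, 0], "roll": 0, "grip": 75},
    {"xyz": [-28, -28, 0], "roll": 0, "grip": 75}
  ]
}}

```text
time_s: 0.52
position: [0.2569, 0.5358, 0.2219]
tcp_rot: [[-1.0, -0.006, -0.0], [-0.006, 1.0, -0.0], [0.0, -0.0, -1.0]]
force: [-0.2, -0.4, 0.6]
opening: 0.773
grasp_force: 0.0
```

```bash
python3 - <<'E'
from h import *
m=bot.camera_model("top");K=np.array(m["intrinsics"]);R=cv2.Rodrigues(np.array(m["rvec"]))[0];t=np.array(m["tvec"]).ravel();C=-R.T@t
def ray(u,v,z):
    r=R.T@np.linalg.solve(K,[u,v,1]); return (C+r*(z-C[2])/r[2])*1000
c=np.array([ray(u*.64,v*.64,.022) for u,v in [(87,285),(212,290),(193,475),(64,468)]])[:,:2]
print(c.round(), c.mean(0), cv2.minAreaRect(c.astype(np.float32)))
for a,b in((3,0),(2,1)): e=c[b]-c[a]; print(np.linalg.norm(e),np.degrees(np.arctan2(e[1],e[0])))
d=np.load("top_d.npy");W=cloud("top",d)*1000
for n,cx,cy,h in(("tray",446,335,(14,30)),("dish",456,-342,(-1,12))):
    q=W[(abs(W[...,0]-cx)<150)&(abs(W[...,1]-cy)<120)&(W[...,2]>h[0])&(W[...,2]<h[1])]
    print(n,len(q),np.percentile(q[:,0],[1,99]),np.percentile(q[:,1],[1,99]))
E
```

```text
[[578. 404.]
 [572. 229.]
 [320. 244.]
 [329. 417.]] [449.48470843 323.55328279] ((450.10784912109375, 323.189697265625), (174.9335479736328, 252.8472137451172), 86.87268829345703)
249.6422816211375 -3.12730768827668
252.2141030819429 -3.4263017310113706
tray 1334 [317.72773872 582.99697551] [233.99133067 424.16722755]
dish 9665 [309.57789215 601.95166123] [-459.24880103 -224.61515065]
```

Call:
{"op": "move_arm", "data": {
  "increments": [
    {"xyz": [-28, -27.5, 0], "roll": 0, "grip": 75},
    {"xyz": [-28, -27.5, 0], "roll": 0, "grip": 75},
    {"xyz": [-28, -27.5, 0], "roll": 0, "grip": 75},
    {"xyz": [-28, -27.5, 0], "roll": 0, "grip": 75},
    {"xyz": [-28, -27.5, 0], "roll": 0, "grip": 75}
  ]
}}

```text
time_s: 0.93
position: [0.3988, 0.3966, 0.2222]
tcp_rot: [[-1.0, -0.001, -0.001], [-0.001, 1.0, -0.0], [0.001, -0.0, -1.0]]
force: [0.5, -0.2, -0.4]
opening: 0.747
grasp_force: 0.0
```

Call:
{"op": "move_arm", "data": {
  "increments": [
    {"xyz": [-28, -27.5, 0], "roll": 0, "grip": 75},
    {"xyz": [-28, -27.5, 0], "roll": 0, "grip": 75},
    {"xyz": [-28, -27.5, 0], "roll": 0, "grip": 75},
    {"xyz": [-28, -27.5, 0], "roll": 0, "grip": 75},
    {"xyz": [-28, -27.5, 0], "roll": 0, "grip": 75}
  ]
}}

```text
time_s: 1.35
position: [0.539, 0.2592, 0.2221]
tcp_rot: [[-1.0, -0.001, -0.001], [-0.001, 1.0, -0.0], [0.001, -0.0, -1.0]]
force: [0.8, -0.7, 0.2]
opening: 0.749
grasp_force: 0.0
```

Call:
{"op": "move_arm", "data": {
  "increments": [
    {"xyz": [-28, -27.5, 0], "roll": 0, "grip": 75},
    {"xyz": [-28, -27.5, 0], "roll": 0, "grip": 75},
    {"xyz": [-28, -27.5, 0], "roll": 0, "grip": 75},
    {"xyz": [-28, -27.5, 0], "roll": 0, "grip": 75},
    {"xyz": [0, 0, 0], "roll": 0, "grip": 75}
  ]
}}

```text
time_s: 1.77
position: [0.6561, 0.1446, 0.222]
tcp_rot: [[-1.0, 0.005, 0.005], [0.005, 1.0, -0.003], [-0.005, -0.003, -1.0]]
force: [0.6, 0.4, -0.1]
opening: 0.748
grasp_force: 0.0
```

Call:
{"op": "move_arm", "data": {
  "increments": [
    {"xyz": [-28, -26, 0], "roll": 0, "grip": 75},
    {"xyz": [0, 0, 35], "roll": 0, "grip": 75},
    {"xyz": [0, 0, 35], "roll": 0, "grip": 75},
    {"xyz": [0, 0, 35], "roll": 0, "grip": 75},
    {"xyz": [0, 0, 0], "roll": 0, "grip": 75}
  ]
}}

```text
time_s: 2.18
position: [0.672, 0.1246, 0.109]
tcp_rot: [[-1.0, -0.001, -0.017], [-0.001, 1.0, -0.0], [0.017, -0.0, -1.0]]
force: [-0.9, -0.3, -0.9]
opening: 0.751
grasp_force: 0.0
```

Call:
{"op": "move_arm", "data": {
  "increments": [
    {"xyz": [0, 0, 0], "roll": 0, "grip": 75},
    {"xyz": [0, 0, 0], "roll": 0, "grip": 75},
    {"xyz": [0, 0, 0], "roll": 0, "grip": 75}
  ]
}}

```text
time_s: 2.43
position: [0.6803, 0.1254, 0.1205]
tcp_rot: [[-1.0, -0.002, 0.005], [-0.002, 1.0, 0.0], [-0.005, 0.0, -1.0]]
force: [-0.2, -0.5, 0.5]
opening: 0.752
grasp_force: 0.0
```

Call:
{"op": "move_arm", "data": {
  "increments": [
    {"xyz": [0, -2, 25], "roll": 0, "grip": 75},
    {"xyz": [0, 0, 25], "roll": 0, "grip": 75},
    {"xyz": [0, 0, 18], "roll": 0, "grip": 75},
    {"xyz": [0, 0, 12], "roll": 0, "grip": 75},
    {"xyz": [0, 0, 6], "roll": 0, "grip": 75}
  ]
}}

```text
time_s: 2.85
position: [0.6788, 0.1233, 0.0318]
tcp_rot: [[-1.0, -0.001, 0.001], [-0.001, 1.0, 0.0], [-0.001, 0.0, -1.0]]
force: [0.2, 0.0, -0.5]
opening: 0.751
grasp_force: 0.0
```

Call:
{"op": "move_arm", "data": {
  "increments": [
    {"xyz": [0, 0, 0], "roll": 0, "grip": 75},
    {"xyz": [0, 0, 0], "roll": 0, "grip": 75},
    {"xyz": [0, 0, 0], "roll": 0, "grip": 75}
  ]
}}

```text
time_s: 3.1
position: [0.6797, 0.1232, 0.0334]
tcp_rot: [[-1.0, -0.001, 0.003], [-0.001, 1.0, 0.0], [-0.003, 0.0, -1.0]]
force: [0.5, -0.7, -0.5]
opening: 0.748
grasp_force: 0.0
```

Call:
{"op": "move_arm", "data": {
  "increments": [
    {"xyz": [0, 0, 0], "roll": 0, "grip": 20},
    {"xyz": [0, 0, 0], "roll": 0, "grip": 20},
    {"xyz": [0, 0, 0], "roll": 0, "grip": 20},
    {"xyz": [0, 0, 0], "roll": 0, "grip": 20},
    {"xyz": [0, 0, 0], "roll": 0, "grip": 20}
  ]
}}

```text
time_s: 3.52
position: [0.6787, 0.1231, 0.032]
tcp_rot: [[-1.0, -0.001, 0.001], [-0.001, 1.0, 0.0], [-0.001, 0.0, -1.0]]
force: [-0.3, -0.1, 1.5]
opening: 0.535
grasp_force: 30.0
```

Call:
{"op": "move_arm", "data": {
  "increments": [
    {"xyz": [0, 0, -10], "roll": 0, "grip": 20},
    {"xyz": [0, 0, -20], "roll": 0, "grip": 20},
    {"xyz": [0, 0, -30], "roll": 0, "grip": 20},
    {"xyz": [0, 0, -30], "roll": 0, "grip": 20},
    {"xyz": [0, 0, -20], "roll": 0, "grip": 20}
  ]
}}

```text
time_s: 3.93
position: [0.6794, 0.1232, 0.145]
tcp_rot: [[-1.0, -0.001, 0.003], [-0.001, 1.0, 0.0], [-0.003, 0.0, -1.0]]
force: [1.4, 0.6, 1.0]
opening: 0.534
grasp_force: 30.0
```

Call:
{"op": "move_arm", "data": {
  "increments": [
    {"xyz": [3, -9, -10], "roll": 0, "grip": 20},
    {"xyz": [8, -24, 0], "roll": 0, "grip": 20},
    {"xyz": [11, -32, 0], "roll": 0, "grip": 20},
    {"xyz": [11, -32, 0], "roll": 0, "grip": 20},
    {"xyz": [11, -32, 0], "roll": 0, "grip": 20}
  ]
}}

```text
time_s: 4.35
position: [0.6328, -0.0073, 0.1511]
tcp_rot: [[-1.0, -0.002, -0.002], [-0.002, 1.0, -0.0], [0.002, -0.0, -1.0]]
force: [-0.0, -1.3, -0.4]
opening: 0.533
grasp_force: 30.0
```

Call:
{"op": "move_arm", "data": {
  "increments": [
    {"xyz": [11, -32, 0], "roll": 0, "grip": 20},
    {"xyz": [11, -32, 0], "roll": 0, "grip": 20},
    {"xyz": [11, -32, 0], "roll": 0, "grip": 20},
    {"xyz": [11, -32, 0], "roll": 0, "grip": 20},
    {"xyz": [11, -32, 0], "roll": 0, "grip": 20}
  ]
}}

```text
time_s: 4.77
position: [0.5778, -0.1677, 0.1511]
tcp_rot: [[-1.0, -0.001, -0.002], [-0.001, 1.0, 0.001], [0.002, 0.001, -1.0]]
force: [0.4, 0.4, -0.5]
opening: 0.539
grasp_force: 30.0
```

Call:
{"op": "move_arm", "data": {
  "increments": [
    {"xyz": [11, -32, 0], "roll": 0, "grip": 20},
    {"xyz": [11, -32, 0], "roll": 0, "grip": 20},
    {"xyz": [11, -32, 0], "roll": 0, "grip": 20},
    {"xyz": [11, -32, 0], "roll": 0, "grip": 20},
    {"xyz": [10, -28, 0], "roll": 0, "grip": 20}
  ]
}}

```text
time_s: 5.18
position: [0.5239, -0.3242, 0.1511]
tcp_rot: [[-1.0, -0.0, -0.001], [-0.0, 1.0, 0.0], [0.001, 0.0, -1.0]]
force: [0.2, -0.6, -0.1]
opening: 0.536
grasp_force: 30.0
```

Call:
{"op": "move_arm", "data": {
  "increments": [
    {"xyz": [7, -20, 0], "roll": 0, "grip": 20},
    {"xyz": [0, -7, 0], "roll": 0, "grip": 20},
    {"xyz": [0, 0, 0], "roll": 0, "grip": 20},
    {"xyz": [0, 0, 0], "roll": 0, "grip": 20},
    {"xyz": [0, 0, 0], "roll": 0, "grip": 20}
  ]
}}

```text
time_s: 5.6
position: [0.5188, -0.3474, 0.1512]
tcp_rot: [[-1.0, -0.002, -0.001], [-0.002, 1.0, 0.002], [0.001, 0.002, -1.0]]
force: [0.2, 0.9, -0.2]
opening: 0.534
grasp_force: 30.0
```

Call:
{"op": "move_arm", "data": {
  "increments": [
    {"xyz": [0, 0, 30], "roll": 0, "grip": 20},
    {"xyz": [0, 0, 35], "roll": 0, "grip": 20},
    {"xyz": [0, 0, 25], "roll": 0, "grip": 20},
    {"xyz": [0, 0, 12], "roll": 0, "grip": 20},
    {"xyz": [0, 0, 6], "roll": 0, "grip": 20}
  ]
}}

```text
time_s: 6.02
position: [0.5183, -0.3465, 0.0414]
tcp_rot: [[-1.0, -0.003, -0.003], [-0.003, 1.0, 0.003], [0.003, 0.003, -1.0]]
force: [-0.5, 0.4, -0.6]
opening: 0.534
grasp_force: 30.0
```

Call:
{"op": "move_arm", "data": {
  "increments": [
    {"xyz": [0, 0, 2], "roll": 0, "grip": 20},
    {"xyz": [0, 0, 2], "roll": 0, "grip": 20},
    {"xyz": [0, 0, 1], "roll": 0, "grip": 20},
    {"xyz": [0, 0, 0], "roll": 0, "grip": 20},
    {"xyz": [0, 0, 0], "roll": 0, "grip": 20}
  ]
}}

```text
time_s: 6.43
position: [0.5195, -0.3497, 0.0398]
tcp_rot: [[-1.0, -0.001, 0.002], [-0.001, 1.0, -0.002], [-0.002, -0.002, -1.0]]
force: [0.1, 1.0, 0.0]
opening: 0.537
grasp_force: 30.0
```

Call:
{"op": "move_arm", "data": {
  "increments": [
    {"xyz": [0, 0, 1], "roll": 0, "grip": 20},
    {"xyz": [0, 0, 1], "roll": 0, "grip": 20},
    {"xyz": [0, 0, 0], "roll": 0, "grip": 20},
    {"xyz": [0, 0, 0], "roll": 0, "grip": 20}
  ]
}}

```text
time_s: 6.77
position: [0.5188, -0.3491, 0.0366]
tcp_rot: [[-1.0, -0.001, -0.0], [-0.001, 1.0, 0.0], [0.0, 0.0, -1.0]]
force: [0.5, -0.3, -0.8]
opening: 0.531
grasp_force: 30.0
```

Call:
{"op": "move_arm", "data": {
  "increments": [
    {"xyz": [0, 0, 1], "roll": 0, "grip": 20},
    {"xyz": [0, 0, 0], "roll": 0, "grip": 20},
    {"xyz": [0, 0, 0], "roll": 0, "grip": 20}
  ]
}}

```text
time_s: 7.02
position: [0.5191, -0.3493, 0.036]
tcp_rot: [[-1.0, -0.001, 0.0], [-0.001, 1.0, -0.0], [-0.0, -0.0, -1.0]]
force: [0.0, 0.5, 3.7]
opening: 0.534
grasp_force: 30.0
```

Call:
{"op": "move_arm", "data": {
  "increments": [
    {"xyz": [0, 0, 0], "roll": 0, "grip": 65},
    {"xyz": [0, 0, 0], "roll": 0, "grip": 65},
    {"xyz": [0, 0, 0], "roll": 0, "grip": 65},
    {"xyz": [0, 0, -10], "roll": 0, "grip": 65},
    {"xyz": [0, 0, -25], "roll": 0, "grip": 65}
  ]
}}

```text
time_s: 7.43
position: [0.5167, -0.3471, 0.0678]
tcp_rot: [[-1.0, -0.001, -0.006], [-0.001, 1.0, 0.006], [0.006, 0.006, -1.0]]
force: [0.8, 0.4, 0.3]
opening: 0.644
grasp_force: 0.0
```

Call:
{"op": "move_arm", "data": {
  "increments": [
    {"xyz": [0, 0, -35], "roll": 0, "grip": 65},
    {"xyz": [0, 0, -35], "roll": 0, "grip": 65},
    {"xyz": [0, 0, -20], "roll": 0, "grip": 65},
    {"xyz": [10, 25, 0], "roll": 0, "grip": 65},
    {"xyz": [12, 34, 0], "roll": 0, "grip": 65}
  ]
}}

```text
time_s: 7.85
position: [0.4991, -0.2936, 0.1635]
tcp_rot: [[-1.0, 0.001, 0.007], [0.001, 1.0, -0.007], [-0.007, -0.007, -1.0]]
force: [0.3, 0.7, -0.0]
opening: 0.651
grasp_force: 0.0
```

Call:
{"op": "move_arm", "data": {
  "increments": [
    {"xyz": [12, 34, 0], "roll": 0, "grip": 65},
    {"xyz": [12, 34, 0], "roll": 0, "grip": 65},
    {"xyz": [12, 34, 0], "roll": 0, "grip": 65},
    {"xyz": [12, 34, 0], "roll": 0, "grip": 65},
    {"xyz": [10, 24, 0], "roll": 0, "grip": 65}
  ]
}}

```text
time_s: 8.27
position: [0.4367, -0.1273, 0.161]
tcp_rot: [[-1.0, -0.002, -0.001], [-0.002, 1.0, 0.001], [0.001, 0.001, -1.0]]
force: [0.3, -0.7, 0.1]
opening: 0.65
grasp_force: 0.0
```

Call:
{"op": "move_arm", "data": {
  "increments": [
    {"xyz": [5, 14, 0], "roll": 0, "grip": 65},
    {"xyz": [0, 0, 0], "roll": 0, "grip": 65},
    {"xyz": [0, 0, 0], "roll": 0, "grip": 65},
    {"xyz": [0, 0, 0], "roll": 0, "grip": 65},
    {"xyz": [0, 0, 0], "roll": 0, "grip": 65}
  ]
}}

```text
time_s: 8.68
position: [0.4351, -0.118, 0.1608]
tcp_rot: [[-1.0, -0.0, 0.002], [-0.0, 1.0, -0.001], [-0.002, -0.001, -1.0]]
force: [-0.2, 0.0, 0.0]
opening: 0.647
grasp_force: 0.0
```

```bash
python3 - <<'E'
from h import *
p,d=bot.capture("top"); W=cloud("top",d)*1000
cv2.imwrite("pics/top1.png",cv2.resize(p[:,:,::-1],(800,600),interpolation=cv2.INTER_CUBIC))
q=W[(abs(W[...,0]-519)<40)&(abs(W[...,1]+349)<40)&(W[...,2]>50)&(W[...,2]<80)]; print("jar",len(q),q.mean(0) if len(q) else 0)
print(bot.read_state()["position"])
E
```

```text
jar 462 [ 521.38012075 -346.05141778   65.05576035]
[ 0.43484047 -0.1178574   0.16064827]
```

View pics/top1.png

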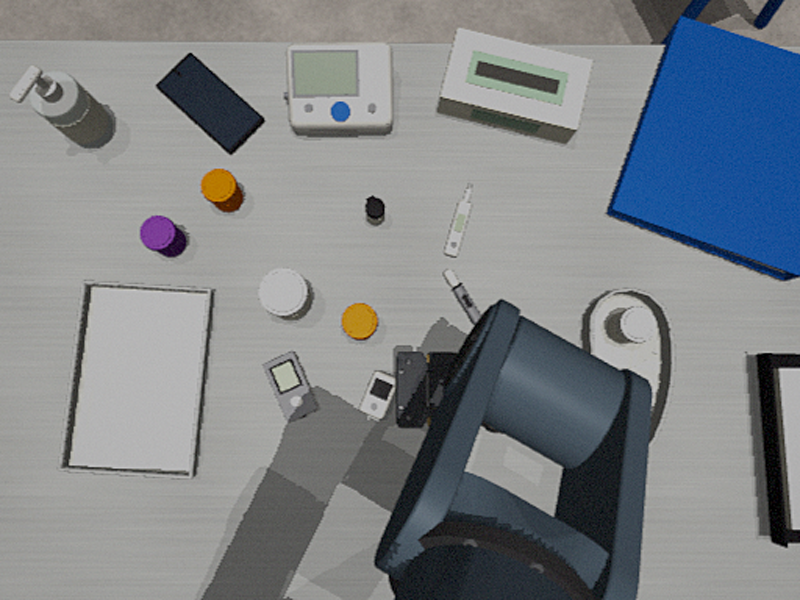

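Jar stands upright in the dish at (632,322); everything else is unmoved. Now I descend on the canister.

Call:
{"op": "move_arm", "data": {
  "increments": [
    {"xyz": [1, 2, 30], "roll": 0, "grip": 65},
    {"xyz": [0, 0, 30], "roll": 0, "grip": 65},
    {"xyz": [0, 0, 30], "roll": 0, "grip": 65},
    {"xyz": [0, 0, 15], "roll": 0, "grip": 65},
    {"xyz": [0, 0, 7], "roll": 0, "grip": 65}
  ]
}}

```text
time_s: 9.15
position: [0.432, -0.1147, 0.0462]
tcp_rot: [[-1.0, 0.0, -0.003], [0.0, 1.0, 0.002], [0.003, 0.002, -1.0]]
force: [-0.5, 0.3, 0.0]
opening: 0.653
grasp_force: 0.0
```

Call:
{"op": "move_arm", "data": {
  "increments": [
    {"xyz": [0, 0, 0], "roll": 0, "grip": 65},
    {"xyz": [0, 0, 0], "roll": 0, "grip": 65},
    {"xyz": [0, 0, 0], "roll": 0, "grip": 65},
    {"xyz": [0, 0, 0], "roll": 0, "grip": 65},
    {"xyz": [0, 0, 0], "roll": 0, "grip": 65}
  ]
}}

```text
time_s: 9.57
position: [0.4333, -0.1146, 0.0496]
tcp_rot: [[-1.0, -0.001, 0.002], [-0.001, 1.0, -0.001], [-0.002, -0.001, -1.0]]
force: [0.3, 0.2, 0.4]
opening: 0.647
grasp_force: 0.0
```

Call:
{"op": "move_arm", "data": {
  "increments": [
    {"xyz": [0, 0, 0], "roll": 0, "grip": 10},
    {"xyz": [0, 0, 0], "roll": 0, "grip": 10},
    {"xyz": [0, 0, 0], "roll": 0, "grip": 10},
    {"xyz": [0, 0, 0], "roll": 0, "grip": 10},
    {"xyz": [0, 0, 0], "roll": 0, "grip": 10}
  ]
}}

```text
time_s: 9.98
position: [0.4327, -0.1142, 0.0486]
tcp_rot: [[-1.0, -0.001, 0.0], [-0.001, 1.0, -0.0], [-0.0, -0.0, -1.0]]
force: [0.1, 0.9, -0.5]
opening: 0.392
grasp_force: 29.9
```

Call:
{"op": "move_arm", "data": {
  "increments": [
    {"xyz": [0, 0, -10], "roll": 0, "grip": 10},
    {"xyz": [0, 0, -25], "roll": 0, "grip": 10},
    {"xyz": [0, 0, -25], "roll": 0, "grip": 10},
    {"xyz": [2, -8, -10], "roll": 0, "grip": 10},
    {"xyz": [4, -20, 0], "roll": 0, "grip": 10}
  ]
}}

```text
time_s: 10.4
position: [0.4273, -0.1413, 0.1206]
tcp_rot: [[-1.0, -0.004, 0.003], [-0.004, 1.0, -0.001], [-0.003, -0.001, -1.0]]
force: [0.8, 0.2, -0.8]
opening: 0.39
grasp_force: 29.9
```

Call:
{"op": "move_arm", "data": {
  "increments": [
    {"xyz": [5, -30, 0], "roll": 0, "grip": 10},
    {"xyz": [5, -30, 0], "roll": 0, "grip": 10},
    {"xyz": [5, -30, 0], "roll": 0, "grip": 10},
    {"xyz": [5, -30, 0], "roll": 0, "grip": 10},
    {"xyz": [5, -30, 0], "roll": 0, "grip": 10}
  ]
}}

```text
time_s: 10.82
position: [0.4011, -0.2933, 0.1184]
tcp_rot: [[-1.0, -0.001, -0.0], [-0.001, 1.0, 0.001], [0.0, 0.001, -1.0]]
force: [-0.5, -0.5, -0.1]
opening: 0.395
grasp_force: 29.9
```

Call:
{"op": "move_arm", "data": {
  "increments": [
    {"xyz": [4, -20, 0], "roll": 0, "grip": 10},
    {"xyz": [2, -11, 0], "roll": 0, "grip": 10},
    {"xyz": [0, 0, 0], "roll": 0, "grip": 10},
    {"xyz": [0, 0, 0], "roll": 0, "grip": 10},
    {"xyz": [0, 0, 0], "roll": 0, "grip": 10}
  ]
}}

```text
time_s: 11.23
position: [0.3954, -0.3212, 0.1182]
tcp_rot: [[-1.0, -0.002, -0.001], [-0.002, 1.0, 0.002], [0.001, 0.002, -1.0]]
force: [-0.7, 1.1, -0.8]
opening: 0.395
grasp_force: 29.9
```

Call:
{"op": "move_arm", "data": {
  "increments": [
    {"xyz": [0, 0, 15], "roll": 0, "grip": 10},
    {"xyz": [0, 0, 20], "roll": 0, "grip": 10},
    {"xyz": [0, 0, 15], "roll": 0, "grip": 10},
    {"xyz": [0, 0, 8], "roll": 0, "grip": 10},
    {"xyz": [0, 0, 4], "roll": 0, "grip": 10}
  ]
}}

```text
time_s: 11.65
position: [0.3955, -0.3211, 0.0555]
tcp_rot: [[-1.0, -0.003, -0.002], [-0.003, 1.0, 0.003], [0.002, 0.003, -1.0]]
force: [0.1, 0.4, -0.9]
opening: 0.391
grasp_force: 29.9
```

Call:
{"op": "move_arm", "data": {
  "increments": [
    {"xyz": [0, 0, 1], "roll": 0, "grip": 10},
    {"xyz": [0, 0, 0], "roll": 0, "grip": 10},
    {"xyz": [0, 0, 0], "roll": 0, "grip": 10},
    {"xyz": [0, 0, 0], "roll": 0, "grip": 10},
    {"xyz": [0, 0, 0], "roll": 0, "grip": 10}
  ]
}}

```text
time_s: 12.07
position: [0.3962, -0.3236, 0.0562]
tcp_rot: [[-1.0, -0.001, 0.001], [-0.001, 1.0, -0.001], [-0.001, -0.001, -1.0]]
force: [0.2, 0.0, -0.5]
opening: 0.391
grasp_force: 29.9
```

Call:
{"op": "move_arm", "data": {
  "increments": [
    {"xyz": [0, 0, 1], "roll": 0, "grip": 10},
    {"xyz": [0, 0, 1], "roll": 0, "grip": 10},
    {"xyz": [0, 0, 0], "roll": 0, "grip": 10},
    {"xyz": [0, 0, 0], "roll": 0, "grip": 10}
  ]
}}

```text
time_s: 12.4
position: [0.3958, -0.3233, 0.0535]
tcp_rot: [[-1.0, -0.001, -0.0], [-0.001, 1.0, 0.0], [0.0, 0.0, -1.0]]
force: [-0.5, 0.4, -0.9]
opening: 0.392
grasp_force: 29.9
```

Call:
{"op": "move_arm", "data": {
  "increments": [
    {"xyz": [0, 0, 1], "roll": 0, "grip": 10},
    {"xyz": [0, 0, 0], "roll": 0, "grip": 10},
    {"xyz": [0, 0, 0], "roll": 0, "grip": 10}
  ]
}}

```text
time_s: 12.65
position: [0.3959, -0.3233, 0.0525]
tcp_rot: [[-1.0, -0.001, -0.0], [-0.001, 1.0, 0.0], [0.0, 0.0, -1.0]]
force: [0.1, -0.7, -0.5]
opening: 0.396
grasp_force: 29.9
```

Call:
{"op": "move_arm", "data": {
  "increments": [
    {"xyz": [0, 0, 1], "roll": 0, "grip": 10},
    {"xyz": [0, 0, 0], "roll": 0, "grip": 10},
    {"xyz": [0, 0, 0], "roll": 0, "grip": 10}
  ]
}}

```text
time_s: 12.9
position: [0.396, -0.3235, 0.0524]
tcp_rot: [[-1.0, -0.001, 0.0], [-0.001, 1.0, -0.001], [-0.0, -0.001, -1.0]]
force: [-1.2, 0.8, 6.2]
opening: 0.389
grasp_force: 29.9
```

Call:
{"op": "move_arm", "data": {
  "increments": [
    {"xyz": [0, 0, 0], "roll": 0, "grip": 60},
    {"xyz": [0, 0, 0], "roll": 0, "grip": 60},
    {"xyz": [0, 0, 0], "roll": 0, "grip": 60},
    {"xyz": [0, 0, -10], "roll": 0, "grip": 60},
    {"xyz": [0, 0, -25], "roll": 0, "grip": 60}
  ]
}}

```text
time_s: 13.32
position: [0.3943, -0.3215, 0.0848]
tcp_rot: [[-1.0, -0.001, -0.004], [-0.001, 1.0, 0.006], [0.004, 0.006, -1.0]]
force: [0.7, -0.7, -0.6]
opening: 0.587
grasp_force: 0.0
```

Call:
{"op": "move_arm", "data": {
  "increments": [
    {"xyz": [0, 0, -30], "roll": 0, "grip": 60},
    {"xyz": [0, 0, -30], "roll": 0, "grip": 60},
    {"xyz": [0, 0, -10], "roll": 0, "grip": 60},
    {"xyz": [-10, 12, 0], "roll": 0, "grip": 60},
    {"xyz": [-22, 25, 0], "roll": 0, "grip": 50}
  ]
}}

```text
time_s: 13.73
position: [0.4275, -0.2888, 0.158]
tcp_rot: [[-1.0, 0.003, 0.002], [0.003, 1.0, -0.004], [-0.002, -0.004, -1.0]]
force: [0.2, 0.5, 0.1]
opening: 0.575
grasp_force: 0.0
```

Call:
{"op": "move_arm", "data": {
  "increments": [
    {"xyz": [-22, 27, 0], "roll": 0, "grip": 50},
    {"xyz": [-22, 27, 0], "roll": 0, "grip": 50},
    {"xyz": [-22, 27, 0], "roll": 0, "grip": 50},
    {"xyz": [-22, 27, 0], "roll": 0, "grip": 50},
    {"xyz": [-22, 27, 0], "roll": 0, "grip": 50}
  ]
}}

```text
time_s: 14.15
position: [0.5381, -0.1494, 0.1564]
tcp_rot: [[-1.0, -0.001, -0.001], [-0.001, 1.0, 0.0], [0.001, 0.0, -1.0]]
force: [0.3, -0.8, -0.2]
opening: 0.498
grasp_force: 0.0
```

Call:
{"op": "move_arm", "data": {
  "increments": [
    {"xyz": [-15, 17, 0], "roll": 0, "grip": 50},
    {"xyz": [-7, 8, 0], "roll": 0, "grip": 50},
    {"xyz": [0, 0, 0], "roll": -0.06, "grip": 50},
    {"xyz": [0, 0, 0], "roll": -0.12, "grip": 50},
    {"xyz": [0, 0, 0], "roll": -0.12, "grip": 50}
  ]
}}

```text
time_s: 14.57
position: [0.559, -0.1261, 0.1562]
tcp_rot: [[-0.953, -0.303, -0.001], [-0.303, 0.953, 0.0], [0.001, 0.0, -1.0]]
force: [0.5, 0.0, -0.4]
opening: 0.501
grasp_force: 0.0
```

Call:
{"op": "move_arm", "data": {
  "increments": [
    {"xyz": [0, 0, 0], "roll": -0.12, "grip": 50},
    {"xyz": [0, 0, 0], "roll": -0.08, "grip": 50},
    {"xyz": [0, 0, 0], "roll": -0.045, "grip": 50},
    {"xyz": [0, 0, 0], "roll": 0, "grip": 50},
    {"xyz": [0, 0, 0], "roll": 0, "grip": 50}
  ]
}}

```text
time_s: 14.98
position: [0.559, -0.1266, 0.1564]
tcp_rot: [[-0.856, -0.518, -0.001], [-0.518, 0.856, 0.0], [0.001, 0.001, -1.0]]
force: [-0.3, 1.1, -0.2]
opening: 0.501
grasp_force: 0.0
```

```bash
python3 - <<'E'
from h import *
p,d=bot.capture("scene")
cv2.imwrite("pics/s1.png",cv2.resize(p[:,:,::-1],(800,600),interpolation=cv2.INTER_CUBIC))
print(bot.read_state()["position"])
E
```

```text
[ 0.55914118 -0.12650118  0.15643088]
```

View pics/s1.png

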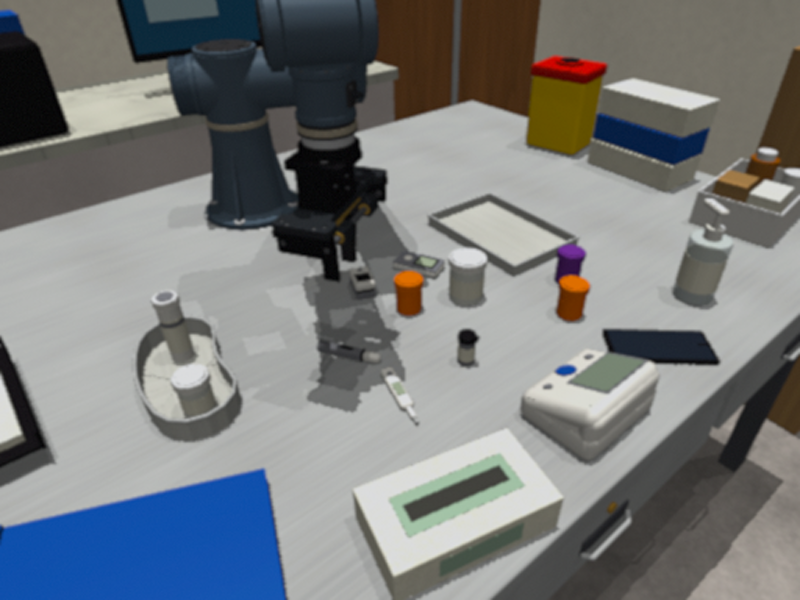

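Jar (192,385) and canister (170,325) stand upright in the dish. The gripper is over the pen, aligned, so I descend.

Call:
{"op": "move_arm", "data": {
  "increments": [
    {"xyz": [0, 0, 25], "roll": 0, "grip": 50},
    {"xyz": [0, 0, 30], "roll": 0, "grip": 50},
    {"xyz": [0, 0, 30], "roll": 0, "grip": 50},
    {"xyz": [0, 0, 25], "roll": 0, "grip": 50},
    {"xyz": [0, 0, 15], "roll": 0, "grip": 50}
  ]
}}

```text
time_s: 15.45
position: [0.5579, -0.1257, 0.0289]
tcp_rot: [[-0.855, -0.518, -0.004], [-0.518, 0.855, 0.002], [0.002, 0.003, -1.0]]
force: [0.2, 0.8, -0.1]
opening: 0.5
grasp_force: 0.0
```

Call:
{"op": "move_arm", "data": {
  "increments": [
    {"xyz": [0, 0, 10], "roll": 0, "grip": 50},
    {"xyz": [0, 0, 8], "roll": 0, "grip": 50},
    {"xyz": [0, 0, 5], "roll": 0, "grip": 50},
    {"xyz": [0, 0, 3], "roll": 0, "grip": 50},
    {"xyz": [0, 0, 0], "roll": 0, "grip": 50}
  ]
}}

```text
time_s: 15.87
position: [0.5599, -0.1262, 0.0057]
tcp_rot: [[-0.855, -0.519, 0.0], [-0.519, 0.855, -0.0], [-0.0, -0.0, -1.0]]
force: [0.8, -0.5, -0.1]
opening: 0.501
grasp_force: 0.0
```

Call:
{"op": "move_arm", "data": {
  "increments": [
    {"xyz": [0, 0, 0], "roll": 0, "grip": 50},
    {"xyz": [0, 0, 0], "roll": 0, "grip": 0},
    {"xyz": [0, 0, 0], "roll": 0, "grip": 0},
    {"xyz": [0, 0, 0], "roll": 0, "grip": 0},
    {"xyz": [0, 0, 0], "roll": 0, "grip": 0}
  ]
}}

```text
time_s: 16.28
position: [0.5599, -0.1261, 0.006]
tcp_rot: [[-0.854, -0.519, 0.001], [-0.519, 0.854, -0.0], [-0.0, -0.001, -1.0]]
force: [0.0, 0.2, 0.3]
opening: 0.279
grasp_force: 0.0
```

Call:
{"op": "move_arm", "data": {
  "increments": [
    {"xyz": [0, 0, 0], "roll": 0, "grip": 0},
    {"xyz": [0, 0, 0], "roll": 0, "grip": 0},
    {"xyz": [0, 0, 0], "roll": 0, "grip": 0}
  ]
}}

```text
time_s: 16.53
position: [0.5598, -0.1261, 0.0058]
tcp_rot: [[-0.854, -0.519, 0.0], [-0.519, 0.854, -0.0], [-0.0, -0.0, -1.0]]
force: [-0.5, -0.3, 2.0]
opening: 0.179
grasp_force: 30.0
```

Call:
{"op": "move_arm", "data": {
  "increments": [
    {"xyz": [0, 0, -10], "roll": 0, "grip": 0},
    {"xyz": [0, 0, -25], "roll": 0, "grip": 0},
    {"xyz": [0, 0, -35], "roll": 0, "grip": 0},
    {"xyz": [0, 0, -35], "roll": 0, "grip": 0},
    {"xyz": [0, 0, -25], "roll": 0, "grip": 0}
  ]
}}

```text
time_s: 16.95
position: [0.5603, -0.1263, 0.1387]
tcp_rot: [[-0.854, -0.52, 0.003], [-0.52, 0.854, -0.001], [-0.002, -0.002, -1.0]]
force: [0.5, 0.2, -0.1]
opening: 0.178
grasp_force: 30.0
```

Call:
{"op": "move_arm", "data": {
  "increments": [
    {"xyz": [0, 0, 0], "roll": 0.122, "grip": 0},
    {"xyz": [0, 0, 0], "roll": 0.12, "grip": 0},
    {"xyz": [0, 0, 0], "roll": 0.12, "grip": 0},
    {"xyz": [0, 0, 0], "roll": 0.12, "grip": 0},
    {"xyz": [0, 0, 0], "roll": 0.12, "grip": 0}
  ]
}}

```text
time_s: 17.37
position: [0.5594, -0.1259, 0.1363]
tcp_rot: [[-0.998, 0.062, 0.0], [0.062, 0.998, -0.0], [-0.0, -0.0, -1.0]]
force: [-1.0, 0.1, 0.4]
opening: 0.178
grasp_force: 30.0
```

Call:
{"op": "move_arm", "data": {
  "increments": [
    {"xyz": [5, 15, 0], "roll": 0, "grip": 0},
    {"xyz": [5, 28, 0], "roll": 0, "grip": 0},
    {"xyz": [6, 36, 0], "roll": 0, "grip": 0},
    {"xyz": [6, 36, 0], "roll": 0, "grip": 0},
    {"xyz": [6, 36, 0], "roll": 0, "grip": 0}
  ]
}}

```text
time_s: 17.78
position: [0.5387, 0.0285, 0.1358]
tcp_rot: [[-0.999, 0.053, -0.001], [0.053, 0.999, 0.001], [0.001, 0.0, -1.0]]
force: [0.2, 0.1, -0.5]
opening: 0.18
grasp_force: 30.0
```

Call:
{"op": "move_arm", "data": {
  "increments": [
    {"xyz": [6, 36, 0], "roll": 0, "grip": 0},
    {"xyz": [6, 36, 0], "roll": 0, "grip": 0},
    {"xyz": [6, 36, 0], "roll": 0, "grip": 0},
    {"xyz": [6, 36, 0], "roll": 0, "grip": 0},
    {"xyz": [6, 36, 0], "roll": 0, "grip": 0}
  ]
}}

```text
time_s: 18.2
position: [0.5184, 0.2102, 0.1359]
tcp_rot: [[-0.999, 0.052, -0.001], [0.052, 0.999, 0.0], [0.001, 0.0, -1.0]]
force: [0.5, -1.0, -0.6]
opening: 0.177
grasp_force: 30.0
```

Call:
{"op": "move_arm", "data": {
  "increments": [
    {"xyz": [6, 36, 0], "roll": 0, "grip": 0},
    {"xyz": [6, 36, 0], "roll": 0, "grip": 0},
    {"xyz": [4, 36, 0], "roll": 0, "grip": 0},
    {"xyz": [4, 24, 0], "roll": 0, "grip": 0},
    {"xyz": [3, 11, 0], "roll": 0, "grip": 0}
  ]
}}

```text
time_s: 18.62
position: [0.5034, 0.3557, 0.136]
tcp_rot: [[-0.999, 0.049, 0.0], [0.049, 0.999, 0.001], [-0.0, 0.001, -1.0]]
force: [0.6, 0.7, -0.2]
opening: 0.179
grasp_force: 30.0
```

Call:
{"op": "move_arm", "data": {
  "increments": [
    {"xyz": [0, 0, 0], "roll": 0, "grip": 0},
    {"xyz": [0, 0, 0], "roll": 0, "grip": 0},
    {"xyz": [0, 0, 0], "roll": 0, "grip": 0}
  ]
}}

```text
time_s: 18.87
position: [0.5047, 0.3502, 0.1355]
tcp_rot: [[-0.998, 0.056, -0.001], [0.056, 0.998, -0.001], [0.001, -0.001, -1.0]]
force: [-0.4, -0.3, -0.1]
opening: 0.177
grasp_force: 30.0
```

Call:
{"op": "move_arm", "data": {
  "increments": [
    {"xyz": [0, 0, 20], "roll": 0, "grip": 0},
    {"xyz": [0, 0, 30], "roll": 0, "grip": 0},
    {"xyz": [0, 0, 30], "roll": 0, "grip": 0},
    {"xyz": [0, 0, 20], "roll": 0, "grip": 0},
    {"xyz": [0, 0, 10], "roll": 0, "grip": 0}
  ]
}}

```text
time_s: 19.28
position: [0.5038, 0.3487, 0.0228]
tcp_rot: [[-0.998, 0.058, -0.005], [0.058, 0.998, -0.003], [0.005, -0.003, -1.0]]
force: [-1.6, -0.0, 0.2]
opening: 0.178
grasp_force: 30.0
```

Call:
{"op": "move_arm", "data": {
  "increments": [
    {"xyz": [0, 0, 6], "roll": 0, "grip": 0},
    {"xyz": [0, 0, 4], "roll": 0, "grip": 0},
    {"xyz": [0, 0, 3], "roll": 0, "grip": 0},
    {"xyz": [0, 0, 0], "roll": 0, "grip": 0},
    {"xyz": [0, 0, 0], "roll": 0, "grip": 0}
  ]
}}

```text
time_s: 19.7
position: [0.5059, 0.352, 0.0136]
tcp_rot: [[-0.998, 0.056, 0.002], [0.056, 0.998, 0.001], [-0.002, 0.001, -1.0]]
force: [0.4, 0.0, -0.1]
opening: 0.18
grasp_force: 30.0
```

Call:
{"op": "move_arm", "data": {
  "increments": [
    {"xyz": [0, 0, 1], "roll": 0, "grip": 0},
    {"xyz": [0, 0, 1], "roll": 0, "grip": 0},
    {"xyz": [0, 0, 0], "roll": 0, "grip": 0},
    {"xyz": [0, 0, 0], "roll": 0, "grip": 0}
  ]
}}

```text
time_s: 20.03
position: [0.5052, 0.3519, 0.0108]
tcp_rot: [[-0.998, 0.056, 0.0], [0.056, 0.998, 0.0], [-0.0, 0.0, -1.0]]
force: [0.3, 0.0, 0.1]
opening: 0.178
grasp_force: 30.0
```

Call:
{"op": "move_arm", "data": {
  "increments": [
    {"xyz": [0, 0, 1], "roll": 0, "grip": 0},
    {"xyz": [0, 0, 0], "roll": 0, "grip": 0},
    {"xyz": [0, 0, 0], "roll": 0, "grip": 0}
  ]
}}

```text
time_s: 20.28
position: [0.5054, 0.3519, 0.0098]
tcp_rot: [[-0.998, 0.056, 0.001], [0.056, 0.998, 0.0], [-0.001, 0.0, -1.0]]
force: [-0.2, 1.3, 0.9]
opening: 0.183
grasp_force: 30.0
```

Call:
{"op": "move_arm", "data": {
  "increments": [
    {"xyz": [0, 0, 0.5], "roll": 0, "grip": 0},
    {"xyz": [0, 0, 0], "roll": 0, "grip": 0},
    {"xyz": [0, 0, 0], "roll": 0, "grip": 0}
  ]
}}

```text
time_s: 20.53
position: [0.5054, 0.3519, 0.0098]
tcp_rot: [[-0.998, 0.056, 0.0], [0.056, 0.998, 0.0], [-0.0, 0.0, -1.0]]
force: [-1.1, -1.2, 5.5]
opening: 0.181
grasp_force: 30.0
```

Call:
{"op": "move_arm", "data": {
  "increments": [
    {"xyz": [0, 0, 0], "roll": 0, "grip": 36},
    {"xyz": [0, 0, 0], "roll": 0, "grip": 36},
    {"xyz": [0, 0, 0], "roll": 0, "grip": 36},
    {"xyz": [0, 0, -10], "roll": 0, "grip": 36},
    {"xyz": [0, 0, -25], "roll": 0, "grip": 36}
  ]
}}

```text
time_s: 20.95
position: [0.5026, 0.3504, 0.0415]
tcp_rot: [[-0.998, 0.056, -0.007], [0.056, 0.998, -0.003], [0.007, -0.004, -1.0]]
force: [-0.3, -0.3, -1.1]
opening: 0.351
grasp_force: 0.0
```

Call:
{"op": "move_arm", "data": {
  "increments": [
    {"xyz": [0, 0, -35], "roll": 0, "grip": 55},
    {"xyz": [0, 0, -35], "roll": 0, "grip": 55},
    {"xyz": [0, 0, -25], "roll": 0, "grip": 55},
    {"xyz": [-8, -14, 0], "roll": 0, "grip": 55},
    {"xyz": [-17, -28.5, 0], "roll": 0, "grip": 55}
  ]
}}

```text
time_s: 21.37
position: [0.5277, 0.3108, 0.1423]
tcp_rot: [[-0.999, 0.051, 0.005], [0.051, 0.999, 0.003], [-0.004, 0.003, -1.0]]
force: [0.3, -0.3, 0.3]
opening: 0.539
grasp_force: 0.0
```

Call:
{"op": "move_arm", "data": {
  "increments": [
    {"xyz": [-17, -28.5, 0], "roll": 0, "grip": 55},
    {"xyz": [-17, -28.5, 0], "roll": 0, "grip": 55},
    {"xyz": [-17, -28.5, 0], "roll": 0, "grip": 55},
    {"xyz": [-17, -28.5, 0], "roll": 0, "grip": 55},
    {"xyz": [-17, -28.5, 0], "roll": 0, "grip": 55}
  ]
}}

```text
time_s: 21.78
position: [0.6051, 0.1594, 0.1396]
tcp_rot: [[-0.998, 0.056, 0.0], [0.056, 0.998, 0.0], [-0.0, 0.0, -1.0]]
force: [-0.5, 0.4, -0.1]
opening: 0.55
grasp_force: 0.0
```

Call:
{"op": "move_arm", "data": {
  "increments": [
    {"xyz": [-17, -28.5, 0], "roll": 0, "grip": 55},
    {"xyz": [-17, -28.5, 0], "roll": 0, "grip": 55},
    {"xyz": [-17, -28.5, 0], "roll": 0, "grip": 55},
    {"xyz": [-17, -28.5, 0], "roll": 0, "grip": 55},
    {"xyz": [-17, -28.5, 0], "roll": 0, "grip": 55}
  ]
}}

```text
time_s: 22.2
position: [0.682, 0.0123, 0.1396]
tcp_rot: [[-0.998, 0.056, -0.0], [0.056, 0.998, 0.0], [0.0, 0.0, -1.0]]
force: [0.2, 0.6, -0.6]
opening: 0.552
grasp_force: 0.0
```

Call:
{"op": "move_arm", "data": {
  "increments": [
    {"xyz": [-5, -9, 0], "roll": 0, "grip": 55},
    {"xyz": [0, 0, 0], "roll": 0, "grip": 55},
    {"xyz": [0, 0, 0], "roll": 0, "grip": 55},
    {"xyz": [0, 0, 0], "roll": 0, "grip": 55},
    {"xyz": [0, 0, 0], "roll": 0, "grip": 55}
  ]
}}

```text
time_s: 22.62
position: [0.685, 0.0066, 0.1391]
tcp_rot: [[-0.999, 0.054, -0.001], [0.054, 0.999, 0.001], [0.001, 0.001, -1.0]]
force: [-1.0, -0.1, -0.3]
opening: 0.549
grasp_force: 0.0
```

```bash
python3 - <<'E'
from h import *
p,d=bot.capture("top")
cv2.imwrite("pics/top2.png",cv2.resize(p[:,:,::-1],(800,600),interpolation=cv2.INTER_CUBIC))
print(bot.read_state()["position"])
W=cloud("top",d)*1000
q=W[(abs(W[...,0]-505)<65)&(abs(W[...,1]-352)<30)&(W[...,2]>14)]; print("pen",len(q),np.percentile(q,[5,50,95],axis=0).round())
E
```

```text
[0.68518851 0.00653379 0.13913322]Traceback (most recent call last):
  File "<stdin>", line 6, in <module>
    return _quantile_unchecked(
        a, q, axis, out, overwrite_input, method, keepdims, weights)
    return _ureduce(a,
                    func=_quantile_ureduce_func,
    ...<5 lines>...
                    overwrite_input=overwrite_input,
                    method=method)
    r = func(a, **kwargs)
    result = _quantile(arr,
                       quantiles=q,
    ...<2 lines>...
                       out=out,
                       weights=wgt)
    slices_having_nans = np.isnan(arr[-1, ...])
                                  ~~~^^^^^^^^^
IndexError: index -1 is out of bounds for axis 0 with size 0
```

View pics/top2.png

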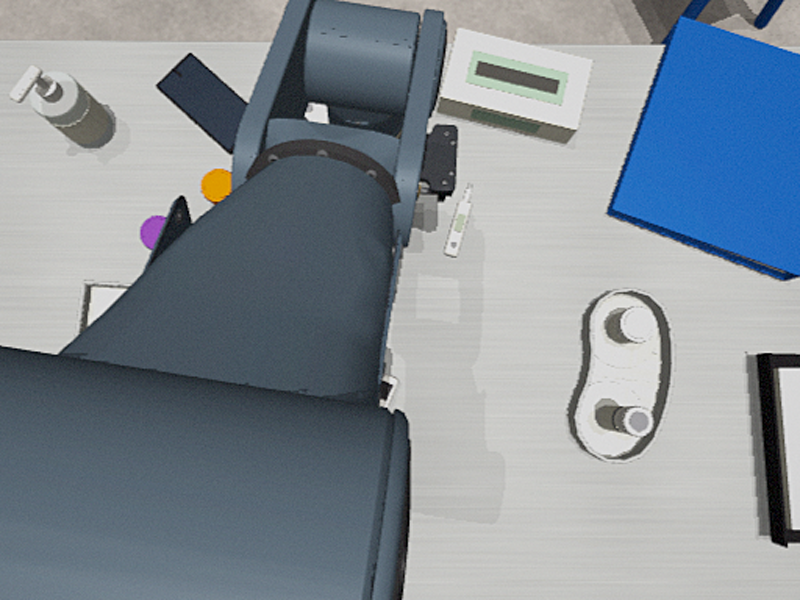

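The arm hides the tray; the dish at (625,375) holds both items upright. Now I descend on the vial.

Call:
{"op": "move_arm", "data": {
  "increments": [
    {"xyz": [0, -3, 25], "roll": 0, "grip": 55},
    {"xyz": [0, 0, 30], "roll": 0, "grip": 55},
    {"xyz": [0, 0, 30], "roll": 0, "grip": 55},
    {"xyz": [0, 0, 20], "roll": 0, "grip": 55},
    {"xyz": [0, 0, 10], "roll": 0, "grip": 55}
  ]
}}

```text
time_s: 23.08
position: [0.6832, 0.0034, 0.0208]
tcp_rot: [[-0.999, 0.054, -0.006], [0.054, 0.999, 0.001], [0.006, 0.001, -1.0]]
force: [-0.5, 0.0, 0.3]
opening: 0.551
grasp_force: 0.0
```

Call:
{"op": "move_arm", "data": {
  "increments": [
    {"xyz": [0, 0, 5], "roll": 0, "grip": 55},
    {"xyz": [0, 0, 4], "roll": 0, "grip": 55},
    {"xyz": [0, 0, 0], "roll": 0, "grip": 55},
    {"xyz": [0, 0, 0], "roll": 0, "grip": 55},
    {"xyz": [0, 0, 0], "roll": 0, "grip": 55}
  ]
}}

```text
time_s: 23.5
position: [0.6871, 0.0015, 0.0166]
tcp_rot: [[-0.998, 0.056, 0.003], [0.056, 0.998, -0.0], [-0.003, -0.0, -1.0]]
force: [-0.2, -0.6, -0.6]
opening: 0.552
grasp_force: 0.0
```

Call:
{"op": "move_arm", "data": {
  "increments": [
    {"xyz": [0, 0, 0], "roll": 0, "grip": 10},
    {"xyz": [0, 0, 0], "roll": 0, "grip": 10},
    {"xyz": [0, 0, 0], "roll": 0, "grip": 10},
    {"xyz": [0, 0, 0], "roll": 0, "grip": 10},
    {"xyz": [0, 0, 0], "roll": 0, "grip": 10}
  ]
}}

```text
time_s: 23.92
position: [0.686, 0.0015, 0.0153]
tcp_rot: [[-0.998, 0.056, 0.0], [0.056, 0.998, -0.0], [-0.0, -0.0, -1.0]]
force: [0.2, 0.3, 1.3]
opening: 0.303
grasp_force: 29.8
```

Call:
{"op": "move_arm", "data": {
  "increments": [
    {"xyz": [0, 0, -10], "roll": 0, "grip": 10},
    {"xyz": [0, 0, -25], "roll": 0, "grip": 10},
    {"xyz": [0, 0, -30], "roll": 0, "grip": 10},
    {"xyz": [0, 0, -30], "roll": 0, "grip": 10},
    {"xyz": [0, 0, -15], "roll": 0, "grip": 10}
  ]
}}

```text
time_s: 24.33
position: [0.688, 0.0013, 0.1297]
tcp_rot: [[-0.998, 0.056, 0.006], [0.056, 0.998, -0.001], [-0.006, -0.001, -1.0]]
force: [1.0, 0.7, -0.1]
opening: 0.294
grasp_force: 29.8
```

Call:
{"op": "move_arm", "data": {
  "increments": [
    {"xyz": [10, 12, 0], "roll": 0, "grip": 10},
    {"xyz": [17, 22, 0], "roll": 0, "grip": 10},
    {"xyz": [21.5, 26, 0], "roll": 0, "grip": 10},
    {"xyz": [21.5, 26, 0], "roll": 0, "grip": 10},
    {"xyz": [21.5, 26, 0], "roll": 0, "grip": 10}
  ]
}}

```text
time_s: 24.75
position: [0.6, 0.1193, 0.1258]
tcp_rot: [[-0.998, 0.057, 0.001], [0.057, 0.998, 0.0], [-0.001, 0.0, -1.0]]
force: [0.4, 0.6, -0.9]
opening: 0.3
grasp_force: 29.8
```

Call:
{"op": "move_arm", "data": {
  "increments": [
    {"xyz": [21.5, 26, 0], "roll": 0, "grip": 10},
    {"xyz": [21.5, 26, 0], "roll": 0, "grip": 10},
    {"xyz": [21.5, 26, 0], "roll": 0, "grip": 10},
    {"xyz": [21.5, 26, 0], "roll": 0, "grip": 10},
    {"xyz": [21.5, 26, 0], "roll": 0, "grip": 10}
  ]
}}

```text
time_s: 25.17
position: [0.4998, 0.2555, 0.1258]
tcp_rot: [[-0.998, 0.056, 0.001], [0.056, 0.998, 0.0], [-0.001, 0.0, -1.0]]
force: [-0.4, 0.4, -0.5]
opening: 0.296
grasp_force: 29.8
```

Call:
{"op": "move_arm", "data": {
  "increments": [
    {"xyz": [11, 15, 0], "roll": 0, "grip": 10},
    {"xyz": [5, 7, 0], "roll": 0, "grip": 10},
    {"xyz": [0, 0, 0], "roll": 0, "grip": 10},
    {"xyz": [0, 0, 0], "roll": 0, "grip": 10},
    {"xyz": [0, 0, 0], "roll": 0, "grip": 10}
  ]
}}

```text
time_s: 25.58
position: [0.4873, 0.2763, 0.1253]
tcp_rot: [[-0.998, 0.057, 0.001], [0.057, 0.998, -0.0], [-0.001, -0.0, -1.0]]
force: [0.2, 0.3, -0.7]
opening: 0.3
grasp_force: 29.8
```

Call:
{"op": "move_arm", "data": {
  "increments": [
    {"xyz": [0, 0, 20], "roll": 0, "grip": 10},
    {"xyz": [0, 0, 30], "roll": 0, "grip": 10},
    {"xyz": [0, 0, 25], "roll": 0, "grip": 10},
    {"xyz": [0, 0, 14], "roll": 0, "grip": 10},
    {"xyz": [0, 0, 7], "roll": 0, "grip": 10}
  ]
}}

```text
time_s: 26.0
position: [0.486, 0.2753, 0.0268]
tcp_rot: [[-0.998, 0.058, -0.003], [0.058, 0.998, -0.001], [0.003, -0.001, -1.0]]
force: [0.1, 0.7, 0.7]
opening: 0.296
grasp_force: 29.8
```

Call:
{"op": "move_arm", "data": {
  "increments": [
    {"xyz": [0, 0, 4], "roll": 0, "grip": 10},
    {"xyz": [0, 0, 2], "roll": 0, "grip": 10},
    {"xyz": [0, 0, 0], "roll": 0, "grip": 10},
    {"xyz": [0, 0, 0], "roll": 0, "grip": 10},
    {"xyz": [0, 0, 0], "roll": 0, "grip": 10}
  ]
}}

```text
time_s: 26.42
position: [0.4868, 0.2774, 0.024]
tcp_rot: [[-0.998, 0.056, 0.002], [0.056, 0.998, 0.001], [-0.002, 0.001, -1.0]]
force: [0.8, -0.3, 0.0]
opening: 0.296
grasp_force: 29.8
```

Call:
{"op": "move_arm", "data": {
  "increments": [
    {"xyz": [0, 0, 2], "roll": 0, "grip": 10},
    {"xyz": [0, 0, 1], "roll": 0, "grip": 10},
    {"xyz": [0, 0, 0], "roll": 0, "grip": 10},
    {"xyz": [0, 0, 0], "roll": 0, "grip": 10}
  ]
}}

```text
time_s: 26.75
position: [0.486, 0.2772, 0.0201]
tcp_rot: [[-0.998, 0.056, 0.0], [0.056, 0.998, 0.0], [-0.0, 0.0, -1.0]]
force: [0.5, -0.1, -0.4]
opening: 0.301
grasp_force: 29.8
```

Call:
{"op": "move_arm", "data": {
  "increments": [
    {"xyz": [0, 0, 1], "roll": 0, "grip": 10},
    {"xyz": [0, 0, 0], "roll": 0, "grip": 10},
    {"xyz": [0, 0, 0], "roll": 0, "grip": 10}
  ]
}}

```text
time_s: 27.0
position: [0.4861, 0.2773, 0.0192]
tcp_rot: [[-0.998, 0.056, 0.0], [0.056, 0.998, 0.0], [-0.0, 0.0, -1.0]]
force: [0.1, 0.8, 1.8]
opening: 0.3
grasp_force: 29.8
```

Call:
{"op": "move_arm", "data": {
  "increments": [
    {"xyz": [0, 0, 0], "roll": 0, "grip": 42},
    {"xyz": [0, 0, 0], "roll": 0, "grip": 42},
    {"xyz": [0, 0, 0], "roll": 0, "grip": 42},
    {"xyz": [0, 0, -10], "roll": 0, "grip": 42},
    {"xyz": [0, 0, -25], "roll": 0, "grip": 42}
  ]
}}

```text
time_s: 27.42
position: [0.4837, 0.2763, 0.0521]
tcp_rot: [[-0.998, 0.056, -0.007], [0.056, 0.998, -0.002], [0.007, -0.003, -1.0]]
force: [-0.9, 0.2, 0.5]
opening: 0.415
grasp_force: 0.0
```

Call:
{"op": "move_arm", "data": {
  "increments": [
    {"xyz": [0, 0, -35], "roll": 0, "grip": 42},
    {"xyz": [0, 0, -35], "roll": 0, "grip": 80},
    {"xyz": [0, 0, -20], "roll": 0, "grip": 80},
    {"xyz": [5, -20, 0], "roll": 0, "grip": 80},
    {"xyz": [8, -35, 0], "roll": 0, "grip": 80}
  ]
}}

```text
time_s: 27.83
position: [0.4729, 0.2251, 0.147]
tcp_rot: [[-0.999, 0.052, 0.009], [0.052, 0.999, 0.003], [-0.009, 0.003, -1.0]]
force: [0.0, -1.8, -0.9]
opening: 0.636
grasp_force: 0.0
```

Call:
{"op": "move_arm", "data": {
  "increments": [
    {"xyz": [8, -35, 0], "roll": 0, "grip": 80},
    {"xyz": [8, -35, 0], "roll": 0, "grip": 80},
    {"xyz": [6, -25, 0], "roll": 0, "grip": 80},
    {"xyz": [3, -11, 0], "roll": 0, "grip": 80},
    {"xyz": [0, 0, 0], "roll": -0.1, "grip": 80}
  ]
}}

```text
time_s: 28.25
position: [0.438, 0.1167, 0.1446]
tcp_rot: [[-0.999, -0.042, -0.001], [-0.042, 0.999, -0.0], [0.001, -0.0, -1.0]]
force: [-0.4, -0.7, 0.9]
opening: 0.795
grasp_force: 0.0
```

Call:
{"op": "move_arm", "data": {
  "increments": [
    {"xyz": [0, 0, 0], "roll": -0.12, "grip": 80},
    {"xyz": [0, 0, 0], "roll": -0.12, "grip": 80},
    {"xyz": [0, 0, 0], "roll": -0.1, "grip": 80},
    {"xyz": [0, 0, 0], "roll": -0.05, "grip": 80},
    {"xyz": [0, 0, 0], "roll": 0, "grip": 80}
  ]
}}

```text
time_s: 28.67
position: [0.4395, 0.1189, 0.1445]
tcp_rot: [[-0.907, -0.421, 0.001], [-0.421, 0.907, 0.0], [-0.001, -0.0, -1.0]]
force: [0.1, 0.4, -0.3]
opening: 0.804
grasp_force: 0.0
```

Call:
{"op": "move_arm", "data": {
  "increments": [
    {"xyz": [0, 0, 0], "roll": 0, "grip": 80},
    {"xyz": [0, 0, 0], "roll": 0, "grip": 80},
    {"xyz": [0, 0, 0], "roll": 0, "grip": 80}
  ]
}}

```text
time_s: 28.92
position: [0.4392, 0.1187, 0.1442]
tcp_rot: [[-0.907, -0.42, 0.0], [-0.42, 0.907, 0.0], [-0.0, -0.0, -1.0]]
force: [0.1, -0.3, 0.3]
opening: 0.802
grasp_force: 0.0
```

```bash
python3 - <<'E'
from h import *
p,d=bot.capture("scene")
cv2.imwrite("pics/s2.png",cv2.resize(p[80:250,160:420,::-1],(780,510),interpolation=cv2.INTER_CUBIC))
E
```

```text
(no output)
```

View pics/s2.png

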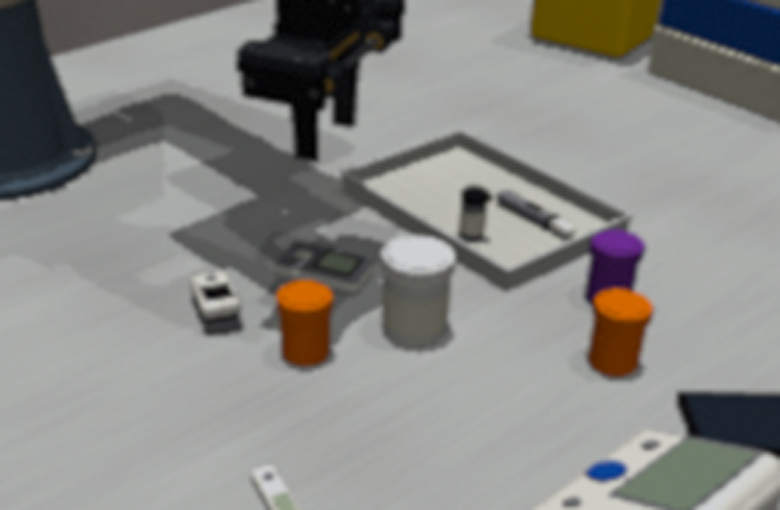

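Pen (535,212) lies and vial (473,213) stands in the tray. Now I descend on the meter.

Call:
{"op": "move_arm", "data": {
  "increments": [
    {"xyz": [0, 0, 20], "roll": 0, "grip": 80},
    {"xyz": [0, 0, 30], "roll": 0, "grip": 80},
    {"xyz": [0, 0, 30], "roll": 0, "grip": 80},
    {"xyz": [0, 0, 25], "roll": 0, "grip": 80},
    {"xyz": [0, 0, 15], "roll": 0, "grip": 80}
  ]
}}

```text
time_s: 29.38
position: [0.4382, 0.1185, 0.0219]
tcp_rot: [[-0.907, -0.42, -0.003], [-0.42, 0.907, -0.0], [0.002, 0.001, -1.0]]
force: [0.7, -0.4, 0.5]
opening: 0.796
grasp_force: 0.0
```

Call:
{"op": "move_arm", "data": {
  "increments": [
    {"xyz": [0, 0, 8], "roll": 0, "grip": 80},
    {"xyz": [0, 0, 6], "roll": 0, "grip": 80},
    {"xyz": [0, 0, 4], "roll": 0, "grip": 80},
    {"xyz": [0, 0, 2], "roll": 0, "grip": 80},
    {"xyz": [0, 0, 0], "roll": 0, "grip": 80}
  ]
}}

```text
time_s: 29.8
position: [0.4395, 0.1186, 0.0044]
tcp_rot: [[-0.907, -0.421, 0.001], [-0.421, 0.907, 0.0], [-0.001, -0.0, -1.0]]
force: [0.1, 0.6, -0.6]
opening: 0.802
grasp_force: 0.0
```

Call:
{"op": "move_arm", "data": {
  "increments": [
    {"xyz": [0, 0, 0], "roll": 0, "grip": 80},
    {"xyz": [0, 0, 0], "roll": 0, "grip": 30},
    {"xyz": [0, 0, 0], "roll": 0, "grip": 30},
    {"xyz": [0, 0, 0], "roll": 0, "grip": 30},
    {"xyz": [0, 0, 0], "roll": 0, "grip": 30}
  ]
}}

```text
time_s: 30.22
position: [0.4393, 0.1186, 0.0044]
tcp_rot: [[-0.907, -0.421, 0.001], [-0.421, 0.907, 0.0], [-0.001, -0.0, -1.0]]
force: [-0.1, 0.5, -1.0]
opening: 0.581
grasp_force: 0.0
```

Call:
{"op": "move_arm", "data": {
  "increments": [
    {"xyz": [0, 0, 0], "roll": 0, "grip": 30},
    {"xyz": [0, 0, 0], "roll": 0, "grip": 30},
    {"xyz": [0, 0, 0], "roll": 0, "grip": 30}
  ]
}}

```text
time_s: 30.47
position: [0.4392, 0.1186, 0.0043]
tcp_rot: [[-0.907, -0.421, 0.0], [-0.421, 0.907, 0.0], [-0.0, -0.0, -1.0]]
force: [-0.1, 0.1, 3.6]
opening: 0.543
grasp_force: 30.0
```

Call:
{"op": "move_arm", "data": {
  "increments": [
    {"xyz": [0, 0, -8], "roll": 0, "grip": 30},
    {"xyz": [0, 0, -22], "roll": 0, "grip": 30},
    {"xyz": [0, 0, -30], "roll": 0, "grip": 30},
    {"xyz": [0, 0, -25], "roll": 0, "grip": 30},
    {"xyz": [0, 0, -15], "roll": 0, "grip": 30}
  ]
}}

```text
time_s: 30.88
position: [0.4396, 0.1186, 0.1064]
tcp_rot: [[-0.907, -0.421, 0.002], [-0.421, 0.907, 0.0], [-0.002, -0.001, -1.0]]
force: [-0.2, -0.1, -1.3]
opening: 0.547
grasp_force: 30.0
```

Call:
{"op": "move_arm", "data": {
  "increments": [
    {"xyz": [0, 0, 0], "roll": 0.07, "grip": 30},
    {"xyz": [0, 0, 0], "roll": 0.12, "grip": 30},
    {"xyz": [0, 0, 0], "roll": 0.12, "grip": 30},
    {"xyz": [0, 0, 0], "roll": 0.12, "grip": 30},
    {"xyz": [0, 0, 0], "roll": 0.06, "grip": 30}
  ]
}}

```text
time_s: 31.3
position: [0.4387, 0.1186, 0.1044]
tcp_rot: [[-0.998, 0.061, -0.0], [0.061, 0.998, -0.0], [0.0, -0.0, -1.0]]
force: [-0.3, 0.0, -0.6]
opening: 0.546
grasp_force: 30.0
```

Call:
{"op": "move_arm", "data": {
  "increments": [
    {"xyz": [4, 14, 0], "roll": 0, "grip": 30},
    {"xyz": [7, 25, 0], "roll": 0, "grip": 30},
    {"xyz": [8.5, 34, 0], "roll": 0, "grip": 30},
    {"xyz": [8.5, 34, 0], "roll": 0, "grip": 30},
    {"xyz": [8.5, 34, 0], "roll": 0, "grip": 30}
  ]
}}

```text
time_s: 31.72
position: [0.4097, 0.2624, 0.1043]
tcp_rot: [[-0.998, 0.057, -0.001], [0.057, 0.998, -0.0], [0.001, -0.0, -1.0]]
force: [0.9, -0.5, -0.6]
opening: 0.551
grasp_force: 30.0
```

Call:
{"op": "move_arm", "data": {
  "increments": [
    {"xyz": [8.5, 34, 0], "roll": 0, "grip": 30},
    {"xyz": [8, 32, 0], "roll": 0, "grip": 30},
    {"xyz": [4, 18, 0], "roll": 0, "grip": 30},
    {"xyz": [2, 9.5, 0], "roll": 0, "grip": 30},
    {"xyz": [0, 0, 0], "roll": 0, "grip": 30}
  ]
}}

```text
time_s: 32.13
position: [0.3928, 0.3575, 0.1042]
tcp_rot: [[-0.999, 0.053, 0.001], [0.053, 0.999, 0.0], [-0.001, 0.0, -1.0]]
force: [0.3, -0.1, -1.2]
opening: 0.548
grasp_force: 30.0
```

Call:
{"op": "move_arm", "data": {
  "increments": [
    {"xyz": [0, 0, 0], "roll": 0, "grip": 30},
    {"xyz": [0, 0, 0], "roll": 0, "grip": 30},
    {"xyz": [0, 0, 0], "roll": 0, "grip": 30}
  ]
}}

```text
time_s: 32.38
position: [0.3934, 0.3545, 0.104]
tcp_rot: [[-0.998, 0.058, -0.001], [0.058, 0.998, -0.001], [0.001, -0.001, -1.0]]
force: [-0.1, -0.2, -1.3]
opening: 0.55
grasp_force: 30.0
```

```bash
python3 - <<'E'
from h import *
p,d=bot.capture("scene")
cv2.imwrite("pics/s3.png",cv2.resize(p[60:230,200:420,::-1],(770,595),interpolation=cv2.INTER_CUBIC))
E
```

```text
(no output)
```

View pics/s3.png

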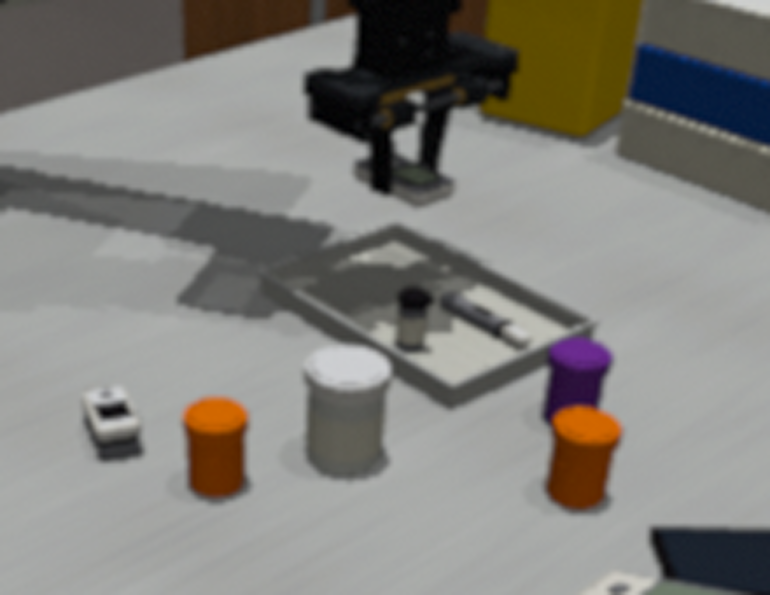

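The meter is held level at (405,178) above the free end of the tray. I lower it.

Call:
{"op": "move_arm", "data": {
  "increments": [
    {"xyz": [0, 0, 15], "roll": 0, "grip": 30},
    {"xyz": [0, 0, 25], "roll": 0, "grip": 30},
    {"xyz": [0, 0, 22], "roll": 0, "grip": 30},
    {"xyz": [0, 0, 14], "roll": 0, "grip": 30},
    {"xyz": [0, 0, 8], "roll": 0, "grip": 30}
  ]
}}

```text
time_s: 32.85
position: [0.3928, 0.3545, 0.0184]
tcp_rot: [[-0.998, 0.057, -0.003], [0.057, 0.998, -0.002], [0.003, -0.002, -1.0]]
force: [-0.5, 0.9, 0.3]
opening: 0.551
grasp_force: 30.0
```

Call:
{"op": "move_arm", "data": {
  "increments": [
    {"xyz": [0, 0, 4], "roll": 0, "grip": 30},
    {"xyz": [0, 0, 3], "roll": 0, "grip": 30},
    {"xyz": [0, 0, 1.5], "roll": 0, "grip": 30},
    {"xyz": [0, 0, 0], "roll": 0, "grip": 30},
    {"xyz": [0, 0, 0], "roll": 0, "grip": 30}
  ]
}}

```text
time_s: 33.27
position: [0.3937, 0.3562, 0.0122]
tcp_rot: [[-0.998, 0.056, 0.001], [0.056, 0.998, 0.001], [-0.001, 0.001, -1.0]]
force: [-0.1, -0.2, -0.8]
opening: 0.546
grasp_force: 30.0
```

Call:
{"op": "move_arm", "data": {
  "increments": [
    {"xyz": [0, 0, 1], "roll": 0, "grip": 30},
    {"xyz": [0, 0, 0], "roll": 0, "grip": 30},
    {"xyz": [0, 0, 0], "roll": 0, "grip": 30},
    {"xyz": [0, 0, 0], "roll": 0, "grip": 30}
  ]
}}

```text
time_s: 33.6
position: [0.3933, 0.3561, 0.0108]
tcp_rot: [[-0.998, 0.056, 0.0], [0.056, 0.998, 0.0], [-0.0, 0.0, -1.0]]
force: [-0.4, -0.7, -0.5]
opening: 0.546
grasp_force: 30.0
```

Call:
{"op": "move_arm", "data": {
  "increments": [
    {"xyz": [0, 0, 1], "roll": 0, "grip": 30},
    {"xyz": [0, 0, 0], "roll": 0, "grip": 30},
    {"xyz": [0, 0, 0], "roll": 0, "grip": 30},
    {"xyz": [0, 0, 0], "roll": 0, "grip": 30}
  ]
}}

```text
time_s: 33.93
position: [0.3932, 0.3559, 0.0095]
tcp_rot: [[-0.998, 0.056, -0.0], [0.056, 0.998, -0.0], [0.0, -0.0, -1.0]]
force: [0.3, -0.1, -1.0]
opening: 0.549
grasp_force: 30.0
```

Call:
{"op": "move_arm", "data": {
  "increments": [
    {"xyz": [0, 0, 1], "roll": 0, "grip": 30},
    {"xyz": [0, 0, 0], "roll": 0, "grip": 30},
    {"xyz": [0, 0, 0], "roll": 0, "grip": 30}
  ]
}}

```text
time_s: 34.18
position: [0.3932, 0.3559, 0.0085]
tcp_rot: [[-0.998, 0.056, -0.0], [0.056, 0.998, -0.0], [0.0, -0.0, -1.0]]
force: [0.3, -0.8, -0.3]
opening: 0.545
grasp_force: 30.0
```

Call:
{"op": "move_arm", "data": {
  "increments": [
    {"xyz": [0, 0, 0.5], "roll": 0, "grip": 30},
    {"xyz": [0, 0, 0], "roll": 0, "grip": 30},
    {"xyz": [0, 0, 0], "roll": 0, "grip": 30}
  ]
}}

```text
time_s: 34.43
position: [0.3933, 0.3559, 0.0083]
tcp_rot: [[-0.998, 0.056, 0.0], [0.056, 0.998, 0.0], [-0.0, 0.0, -1.0]]
force: [-1.2, -0.7, 2.7]
opening: 0.547
grasp_force: 30.0
```

Call:
{"op": "move_arm", "data": {
  "increments": [
    {"xyz": [0, 0, 0], "roll": 0, "grip": 64},
    {"xyz": [0, 0, 0], "roll": 0, "grip": 64},
    {"xyz": [0, 0, 0], "roll": 0, "grip": 64},
    {"xyz": [0, 0, -8], "roll": 0, "grip": 64},
    {"xyz": [0, 0, -25], "roll": 0, "grip": 64}
  ]
}}

```text
time_s: 34.85
position: [0.3913, 0.3547, 0.039]
tcp_rot: [[-0.998, 0.056, -0.006], [0.056, 0.998, -0.003], [0.006, -0.004, -1.0]]
force: [1.2, 0.2, -0.3]
opening: 0.64
grasp_force: 0.0
```

Call:
{"op": "move_arm", "data": {
  "increments": [
    {"xyz": [0, 0, -35], "roll": 0, "grip": 64},
    {"xyz": [0, 0, -35], "roll": 0, "grip": 64},
    {"xyz": [0, 0, -35], "roll": 0, "grip": 64},
    {"xyz": [0, 0, -25], "roll": 0, "grip": 64},
    {"xyz": [-6, -20, 0], "roll": 0, "grip": 64}
  ]
}}

```text
time_s: 35.27
position: [0.4013, 0.3397, 0.1772]
tcp_rot: [[-0.999, 0.053, 0.012], [0.053, 0.999, 0.008], [-0.011, 0.008, -1.0]]
force: [0.9, -0.2, -0.2]
opening: 0.637
grasp_force: 0.0
```

Call:
{"op": "move_arm", "data": {
  "increments": [
    {"xyz": [-10, -36, 0], "roll": 0, "grip": 64},
    {"xyz": [-10, -36, 0], "roll": 0, "grip": 64},
    {"xyz": [-10, -36, 0], "roll": 0, "grip": 64},
    {"xyz": [-10, -36, 0], "roll": 0, "grip": 64},
    {"xyz": [-10, -36, 0], "roll": 0, "grip": 64}
  ]
}}

```text
time_s: 35.68
position: [0.4379, 0.1516, 0.1717]
tcp_rot: [[-0.998, 0.055, 0.001], [0.055, 0.998, 0.0], [-0.001, 0.0, -1.0]]
force: [0.5, 0.4, 0.1]
opening: 0.639
grasp_force: 0.0
```

Call:
{"op": "move_arm", "data": {
  "increments": [
    {"xyz": [-5, -36, 0], "roll": 0, "grip": 64},
    {"xyz": [0, -36, 0], "roll": 0, "grip": 64},
    {"xyz": [0, -36, 0], "roll": 0, "grip": 64},
    {"xyz": [0, -36, 0], "roll": 0, "grip": 64},
    {"xyz": [0, -20, 0], "roll": 0, "grip": 64}
  ]
}}

```text
time_s: 36.1
position: [0.4338, -0.0139, 0.1716]
tcp_rot: [[-0.998, 0.058, 0.001], [0.058, 0.998, -0.001], [-0.001, -0.001, -1.0]]
force: [-0.5, -0.3, 0.3]
opening: 0.637
grasp_force: 0.0
```

Call:
{"op": "move_arm", "data": {
  "increments": [
    {"xyz": [0, 0, 0], "roll": 0, "grip": 64},
    {"xyz": [0, 0, 0], "roll": 0, "grip": 64},
    {"xyz": [0, 0, 0], "roll": 0, "grip": 64},
    {"xyz": [0, 0, 0], "roll": 0, "grip": 64},
    {"xyz": [0, 0, 0], "roll": 0, "grip": 64}
  ]
}}

```text
time_s: 36.52
position: [0.4337, -0.0096, 0.1711]
tcp_rot: [[-0.999, 0.054, -0.0], [0.054, 0.999, 0.0], [0.0, 0.0, -1.0]]
force: [-0.6, 0.3, 0.1]
opening: 0.639
grasp_force: 0.0
```

```bash
python3 - <<'E'
from h import *
p,d=bot.capture("top"); d0=np.load("top_d.npy")
cv2.imwrite("pics/top3.png",cv2.resize(p[:,:,::-1],(800,600),interpolation=cv2.INTER_CUBIC))
W=cloud("top",d)*1000
def r(n,x,y,a,b,h):
    q=W[(abs(W[...,0]-x)<a)&(abs(W[...,1]-y)<b)&(W[...,2]>h)&(W[...,2]<130)]
    print(n,len(q),q.mean(0).round() if len(q) else "", np.percentile(q[:,2],[10,90]).round(1) if len(q) else "")
r("meter",393,356,35,15,10);r("pen",505,352,40,5,12);r("vial",486,277,20,20,45);r("jar",519,-348,30,30,55);r("can",396,-323,25,25,100)
r("large",562,122,40,40,60);r("oxi",428,-3,40,40,12);r("therm",671,-118,60,40,4)
E
```

```text
meter 479 [393. 356.  22.] [19.7 23.7]
pen 183 [502. 352.  19.] [16.  21.2]
vial 162 [486. 278.  55.] [52. 57.]
jar 455 [ 521. -346.   65.] [62.7 67.5]
can 323 [ 398. -320.  113.] [108.4 115.2]
large 782 [561. 122.  79.] [77.5 81.6]
oxi 0  
therm 352 [ 671. -118.   10.] [ 7.  12.2]
```

View pics/top3.png

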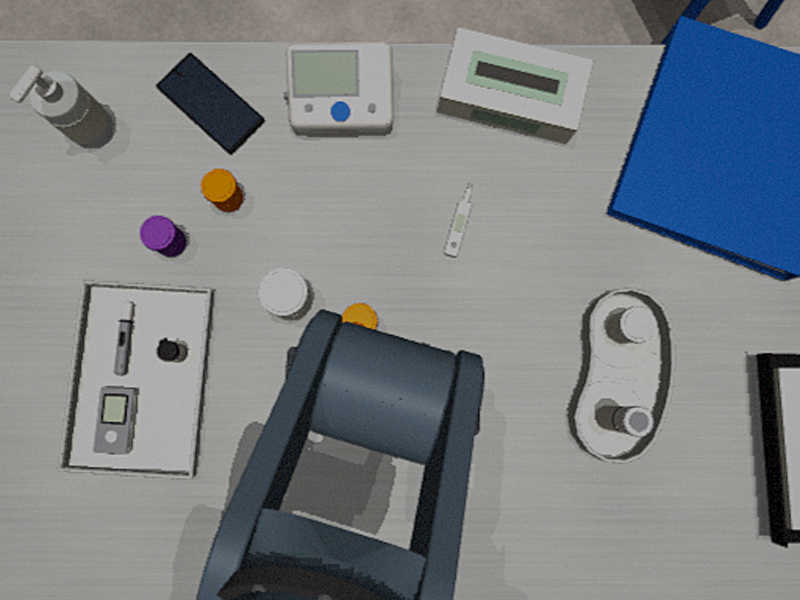

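The tray holds the meter (115,420), pen (124,338) and vial (170,350), all clear of the walls. The dish holds the jar (635,323) and canister (632,420). The large jar and thermometer are unmoved, and the oximeter, hidden under the raised arm, was not touched. I hand the job in.

```bash
python3 -c "
from rig import bot
print(bot.hand_in())"
```

```text
the job is handed in; nothing more can be done
None
```

I made up both kits and handed the job in at about 37 s: the meter, vial and pen are on the tray floor and the jar and canister stand in the dish. The large jar and thermometer measured unmoved; the oximeter was hidden by the arm in the last picture, but it was in place earlier and I never worked against it.

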